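# Click the blue-topped socket onto the ratchet held in the vise

## Robot

A 7-joint arm with a two-finger parallel gripper is mounted at the origin on the work surface. World frame = base frame: x ahead of the robot, y to its left, z up, the work surface at z = 0. Lengths are in mm, angles in rad, forces in N, time in s.
With the tool pointing down it reaches from about 400 to 875 mm from the base axis. Payload 4.4 kg.
Tool frame: the origin (TCP) lies between the finger pads; the fingertips stand robot.finger_overhang ahead of it and the grasp point (between the pads) lies 3 mm ahead of it (robot.finger_overhang is the distance from the TCP to the fingertips, in mm); z points along the fingers, y is the direction in which the jaws open and shut (so a half turn about z gives the same grasp; the last joint's range is limited). The gripper opens to 85 mm and grips with 20 to 120 N. Pads are 22 mm wide; open, the fingers measure 114 mm over their backs; the gripper's body (76 mm by 85 mm) begins 54 mm behind the grasp point. The pads swing forward as they close: fully open they stand 13 mm farther back than shut.
Start: joints at [1.262, 0.628, 0.038, 1.517, -0.027, 0.996, -0.02], TCP at [156.3, -630.942, 253.313] pointing down, gripper open.
Joint ranges: [-3.06, 3.06], [-0.37, 2.12], [-1.25, 1.32], [0.18, 2.47], [-1.1, 4.24], [0.23, 1.98], [-2.94, 2.94]. Speed limits (rad/s): [2.57, 2.57, 3.14, 3.14, 3.14, 3.14, 3.14].

## Interface

Orientations are given as [roll, pitch, yaw] about the fixed x, y, z axes, in that order (R = Rz(yaw) Ry(pitch) Rx(roll)).
In Python, from plant import robot gives the robot as it stands.
- The arm moves only by the tool play_rows, never from a script. Its argument "increments" is a list of rows, each an object of numbers: "claw": the closure, from -1 (fully open) to 1 (shut), so that 0 is half open; "tx", "ty", "tz": the shift along the world's x, y, z in m; "twist": the turn about the world's z in degrees. A call has 1 to 20 rows; each row shifts and turns the pose as measured when the row begins; what a row does not reach is not made up. A row lasts 1/12 s, in which the tool goes at most 41.7 mm and 7.16 degrees, less where a joint would pass 70% of its speed; a pose out of reach is approached as far as the arm can. A call is refused whole if a number of a shift passes 0.0417 or a number of a turn 7.16, either way. A call with a gripper value outside its range is refused whole. The fingers move at their own pace and stop on an object; the grip force is fixed at half the most. Time passes only in rows, so rows that do not move let the fingers close. It gives the time, the measured TCP pose, the force and the opening at its end, in the units of the state.
- robot.sense(): the state, without advancing time (a new reading comes with each control period).
- robot.read_camera(name): name is "scene" or "top"; returns a dict with "color" (480x640x3 uint8, red, green, blue), "intrinsics" (3x3 intrinsics, pixels), "rvec" (rotation vector, rad) and "tvec" (3), from world to camera coordinates, as OpenCV has them. Camera axes: x right, y down, z forward; pixel columns grow to the right and rows downward; lengths in mm; the calibration is good to about 2 mm. A picture is of the moment at which its call begins. There is no depth.
- robot.hand_in(): hands the job in, once; it reports no verdict.
The state is a dict: "time_s": time; "qpos": joint angles; "joint_vel": joint speeds; "tau": joint torques, N m; "tcp_pos": TCP position; "tcp_rot": TCP orientation; "wrist_force": force on the tool from outside, world axes, zero at the start; "torque": the same for the moment, N m; "finger_gap": finger opening in mm.
Only numpy, scipy, OpenCV 4.12 (cv2) and the standard library are available. Lean on these libraries where they do the work, as an engineer would, in place of code of your own. Each camera call takes 0.05 s, during which the arm holds its last target.

## Task

Take the socket with the blue top and push it, square end first, onto the tilted square drive of the ratchet clamped in the bench vise, firmly but without hammering or forcing it, until the spring ball clicks in and the socket sits fully home against the ratchet head. Let go of it, and leave the other two sockets, the can and the jar standing where they are.

Things in the scene. Friction and masses are not known exactly. Their poses are not given: they have to be found in the camera images.
- socket_blue: The socket to fit: dark steel, 62 mm tall, 40 mm across its four flats, corners cut to 47 mm, about 0.4 kg, top 14 mm painted blue. Stands on the mat, square bore down. Origin: centre of the bore's mouth (underside); z: up the socket; x, y: square to the flats. Bore 21 mm square, 29 mm deep, parallel to the flats; grooves for the ball in all four sides, 7 to 15 mm from the mouth.
- socket_top (a point): Centre of the upper, nut end of the blue-topped socket, 62 mm along z from its mouth. Any of the four quarter turns of the socket fits the drive.
- ratchet: Steel ratchet, fixed, its level 22 mm handle clamped in the vise. Origin: root of the square drive, on the flat 38 mm collar where the mouth of a fully home socket rests, about 130 mm above the bench. z: outward along the drive, leaning 0.56 rad (32 degrees) from vertical to the robot's side; y: along the handle to the jaws, 112 mm away, 6 mm higher. Round 62 mm head below the collar.
- drive_tip (a point): Tip of the drive, on its axis, 26 mm out from the root; axes as ratchet. Drive 19 mm square, the last 2 mm tapering to 15 mm. It turns stiffly (0.8 N m drag) about z. At the start its sides stand 0.2 to 1.3 rad anticlockwise about z from these axes, never square to them; the angle is not given: look or feel for it. A mismatched socket rests on the taper, mouth 22 mm or more above the root.
- ball_level (a point): Point on the drive's axis at the height of the spring ball, 11 mm above the root. The ball stands 3.1 mm out of one side of the drive and turns with it. A socket that has entered but is not pushed past the ball stays with its mouth 10 to 15 mm above the root; pushing on takes 5 to 15 N, the ball snaps out over the last 4 mm, then the collar stops it hard.
- socket_small: Bystander: socket 34 mm across flats and 54 mm tall with a white-painted top, standing on the mat. Origin: centre of its underside, z up.
- socket_big: Bystander: socket 46 mm across flats and 68 mm tall with a yellow-painted top, standing on the mat. Origin: centre of its underside, z up.
- mat: Fixed cork mat, 240 x 240 x 3 mm, on which the three sockets stand. Origin: centre of its underside on the bench.
- vise: Fixed green bench vise, 170 mm (x) by 130 mm (y), 136 mm tall, with a spindle bar standing out to 136 mm on its -x side at 55 mm height. Origin: on the bench under the jaws. The ratchet's handle passes along its y, and the head stands out 170 mm on its -y side.
- can: Bystander: closed tin can, 66 mm in diameter, 85 mm tall. Origin: centre of its underside.
- jar: Bystander: closed glass jar with a red cap, 64 mm in diameter, 85 mm tall. Origin: centre of its underside.
Things that resemble listed ones, but are neither listed nor needed, are in the scene too. What is shaped like the socket_blue but purple is not meant.

How it is judged (in metres and radians):
At the end, for the whole second after the job is handed in: The blue-topped socket is clicked onto the square drive: the centre of its mouth within 4 mm of the root of the drive, its axis within 0.1 rad of the drive's, released and at rest (distance between socket_blue and ratchet below 0.004 m and angle between the z axis of socket_blue and the z axis of ratchet, either way round below 0.1 rad and linear speed of socket_blue below 0.02 m/s); the robot touches nothing.
It fails at once if the socket is forced: pressed on the ratchet with more than 100 N (contact force between socket_blue and ratchet above 100 N).
It fails at once if another socket is shifted more than 25 mm or tipped over (distance of any of socket_small, socket_big from where it was at the start of the episode above 0.025 m or angle between any of socket_small, socket_big's own z axis and vertical above 0.5 rad).
It fails at once if the can or the jar is shifted more than 25 mm or tipped over (distance of any of can, jar from where it was at the start of the episode above 0.025 m or angle between any of can, jar's own z axis and vertical above 0.5 rad).
It also fails if it takes over 72 s, if anything falls off the work surface, if the arm or the gripper's body presses on something with over 40 N, if the wrist force passes 120 N, or if a joint passes its speed limit or range.

## Working session

There is one attempt and no reset: what is moved stays moved. The work goes in short steps, Python scripts to look and compute and a tool call to move; the robot and the scene stay as the last step left them, time stands still between calls to the robot, and variables do not carry over. Pictures are saved under pics/ and viewed, and the job is handed in when it is done.

Besides the shell and the picture viewer there is one more tool, called by a JSON object that holds its "fn" and its "kwargs". play_rows: Moves the arm, as the interface text tells. Its arguments: {"type":"object","properties":{"increments":{"type":"array"}},"required":["increments"]}

```bash
ls; mkdir -p pics
python3 - <<'E'
from plant import robot
import cv2
print(robot.sense()); print(robot.finger_overhang)
for n in("scene","top"):
    c=robot.read_camera(n); cv2.imwrite(f"pics/{n}0.png",c["color"][:,:,::-1]); print(n,c["intrinsics"],c["rvec"],c["tvec"])
print([a for a in dir(robot) if a[0]!='_'])
E
```

```text
pics
{'time_s': 0.0, 'qpos': array([ 1.2622162 ,  0.62931707,  0.03839897,  1.51836889, -0.02698094,
        0.99631566, -0.02001743]), 'joint_vel': array([-4.55679785e-04,  2.36048719e-04, -5.21416608e-05, -1.04249282e-03,
       -3.45767318e-04,  3.72109679e-04,  1.00018061e-03]), 'tau': array([-5.38504919e-04, -5.63398182e+01,  1.22604702e+00, -1.93445492e+01,
        1.10106068e-02,  1.05361352e-02,  3.42145051e-05]), 'tcp_pos': array([ 156.16757639, -630.35547427,  252.40682317]), 'tcp_rot': array([-3.13970045e+00,  1.43819167e-05,  2.42807830e-01]), 'wrist_force': array([-0.29872543, -0.02295106,  0.6920392 ]), 'torque': array([0.03792116, 0.04625197, 0.00307989]), 'finger_gap': 85.54651530981715}
22.0
scene [[523.44240957   0.         328.59135018]
 [  0.         523.44240957 240.30697343]
 [  0.           0.           1.        ]] [ 2.00893969  1.05371069 -0.51481827] [-186.59887579 -188.19475234 1606.54742586]
top [[483.34056241   0.         320.58358088]
 [  0.         483.34056241 245.40938264]
 [  0.           0.           1.        ]] [ 2.14564538 -2.17783802  0.15356604] [-116.78794354  520.31900141 1244.02084928]
['PlanningError', 'finger_overhang', 'hand_in', 'read_camera', 'sense']
```

View pics/scene0.png

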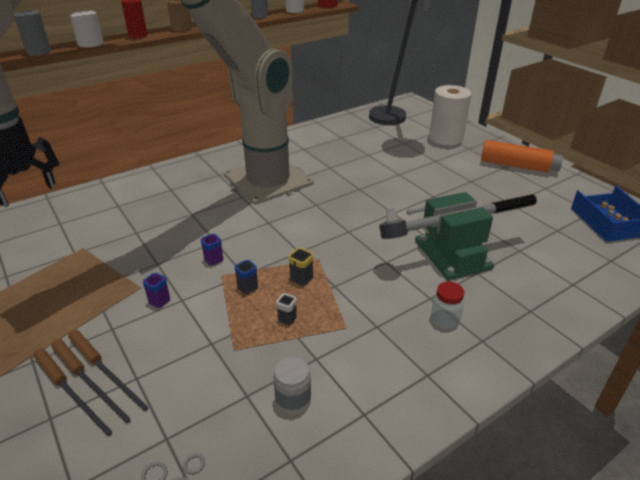

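View pics/top0.png

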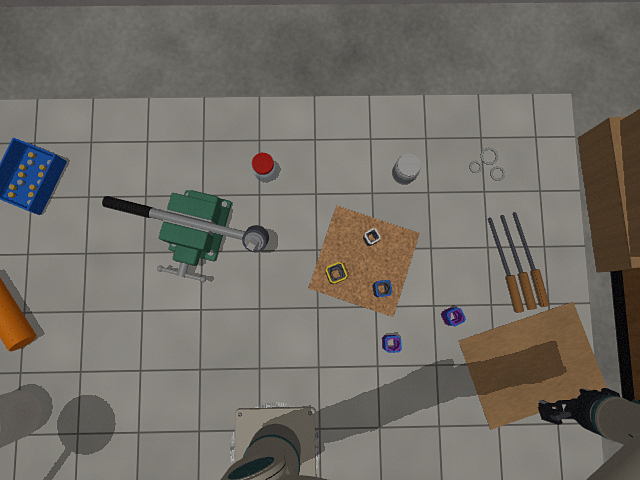

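```bash
cat > h.py <<'E'
import cv2, numpy as np
from plant import robot
def cams():
    return {n:robot.read_camera(n) for n in("scene","top")}
def P(c):
    R=cv2.Rodrigues(c["rvec"])[0]; return c["intrinsics"]@np.c_[R,c["tvec"].reshape(3,1)]
def tri(C,ps,pt):
    X=cv2.triangulatePoints(P(C["scene"]),P(C["top"]),np.array(ps,float).reshape(2,1),np.array(pt,float).reshape(2,1)).ravel(); return X[:3]/X[3]
def proj(c,X):
    p=cv2.projectPoints(np.array(X,float).reshape(-1,3),c["rvec"],c["tvec"],c["intrinsics"],None)[0]; return p.reshape(-1,2)
def planez(c,p,z):
    M=P(c); H=np.c_[M[:,0],M[:,1],M[:,2]*z+M[:,3]]; X=np.linalg.solve(H,[*p,1]); return np.r_[X[:2]/X[2],z]
def crop(c,x,y,w,h,f,name):
    im=c["color"][y:y+h,x:x+w,::-1]; cv2.imwrite(f"pics/{name}.png",cv2.resize(im,None,fx=f,fy=f,interpolation=cv2.INTER_CUBIC))
E
python3 - <<'E'
from h import *
C=cams()
crop(C["top"],210,200,80,60,10,"t_rat0"); crop(C["scene"],350,180,120,90,6,"s_rat0")
crop(C["top"],350,250,80,60,10,"t_blue0"); crop(C["scene"],210,240,80,60,10,"s_blue0")
print(tri(C,(246,265),(382,288)))
for n,c in C.items():
    R=cv2.Rodrigues(c["rvec"])[0]; print(n,-R.T@c["tvec"].ravel())
E
```

```text
[ 402.50681889 -279.51725677   64.96060978]
scene [1247.78692584 -649.40904617  820.07726174]
top [ 355.66804635 -105.46576578 1301.66676745]
```

View pics/t_rat0.png

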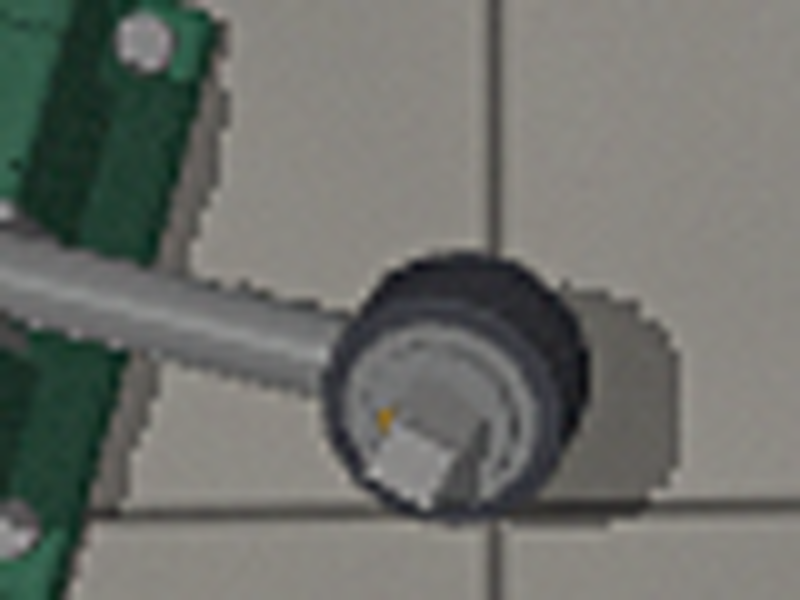

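View pics/s_rat0.png

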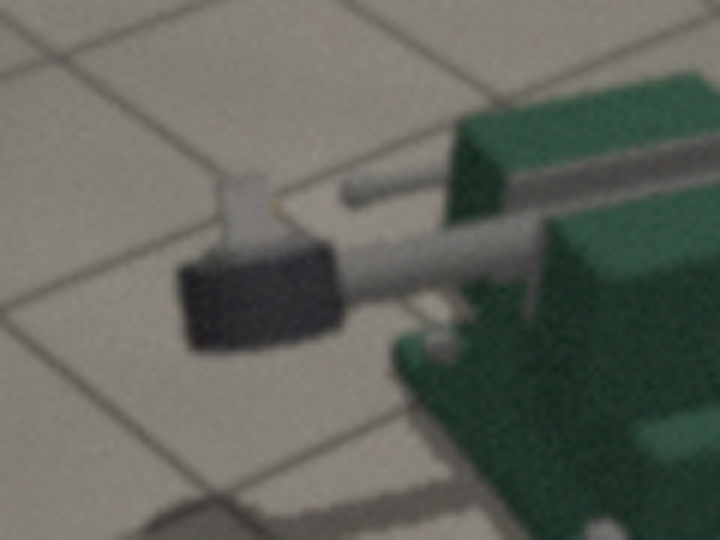

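View pics/t_blue0.png

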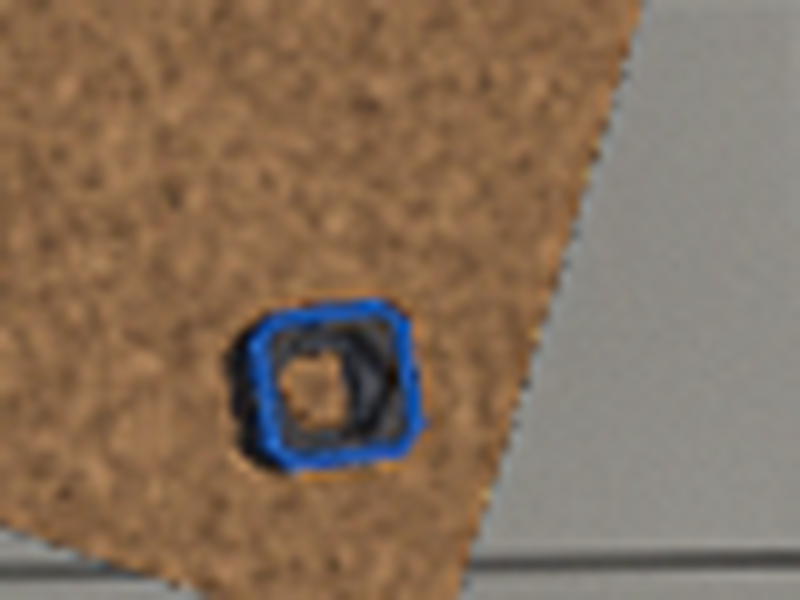

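View pics/s_blue0.png

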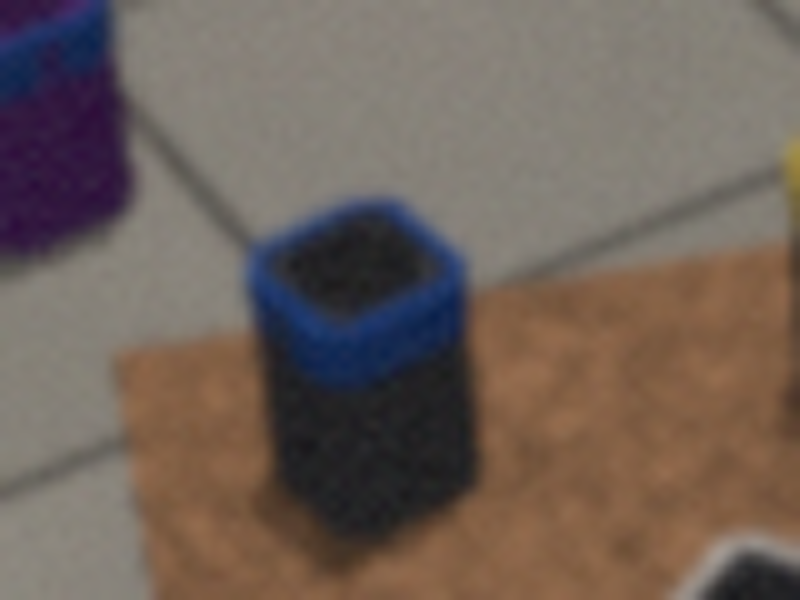

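```bash
cat > model.py <<'E'
from h import *
def frame(az,lean=0.56):
    # az: azimuth of handle dir y; y nominal horizontal w/ small rise
    zh=np.array([np.sin(-az)*0,0,0])
    y0=np.array([np.cos(az),np.sin(az),0])
    l=np.array([-np.sin(az),np.cos(az),0]) # perpendicular, left of y ; toward -x when az=90deg
    z=np.sin(lean)*l+np.cos(lean)*np.array([0,0,1.])
    # y rises 6 over 112 : 
    y=y0; x=np.cross(y,z); return np.c_[x,y,z]
def drive_pts(root,az,th):
    F=frame(az); c,s=np.cos(th),np.sin(th)
    L=[]
    for r,h in((9.5,0),(9.5,24),(7.5,26)):
        L.append([root+F@np.r_[np.array([[c,-s],[s,c]])@np.array([a*r,b*r]),h] for a,b in((1,1),(-1,1),(-1,-1),(1,-1))])
    return np.array(L)
def circ(root,az,r,h):
    F=frame(az); t=np.linspace(0,2*np.pi,60); return np.array([root+F@[r*np.cos(a),r*np.sin(a),h] for a in t])
def overlay(c,root,az,th,x,y,w,h,f,name,draw=True):
    im=cv2.resize(c["color"][y:y+h,x:x+w,::-1],None,fx=f,fy=f,interpolation=cv2.INTER_CUBIC)
    T=lambda X:np.round((proj(c,X)-[x,y]+0.5)*f-.5).astype(int)
    if draw:
        for r,hh in((19,0),(31,-4)): cv2.polylines(im,[T(circ(root,az,r,hh))],True,(0,255,255),1)
        D=drive_pts(root,az,th)
        for i,l in enumerate(D): cv2.polylines(im,[T(l)],True,[(0,0,255),(0,255,0),(255,0,255)][i],1)
        for k in range(4): cv2.polylines(im,[T(D[:2,k])],False,(0,0,255),1)
    cv2.imwrite(f"pics/{name}.png",im)
E
python3 - <<'E'
from model import *
C=cams()
print("tip",tri(C,(350+240/6,180+178/6),(210+41.3,200+46.5)))
print("collar",tri(C,(350+255/6,180+248/6),(210+43.8,200+41)))
c=C["top"]
a=planez(c,(250,238),125);b=planez(c,(110,202),140);print(a,b,np.arctan2(*(b-a)[[1,0]]))
# blue
im=c["color"].astype(int); m=((im[:,:,2]>im[:,:,0]+50)&(im[:,:,1]>im[:,:,0]+20)).astype(np.uint8); m2=np.zeros_like(m); m2[270:310,365:400]=m[270:310,365:400]
pts=np.argwhere(m2)[:,::-1].astype(float); W=np.array([planez(c,p,65)[:2] for p in pts]).astype(np.float32)
print(len(pts),cv2.minAreaRect(W))
im=C["scene"]["color"].astype(int)
for nm,p in (("jar",(263,160)),("can",(407,160))): print(nm,planez(c,p,85))
for nm,p in (("white",(372,236)),("yellow",(336,271))): print(nm,planez(c,p,62))
for p in ((337,206),(419,233),(394,316),(309,288)): print("mat",planez(c,p,3))
for p in ((161,268),(212,279)): print("bar",planez(c,p,55))
E
```

```text
tip [504.75505208  45.16096441 148.5743509 ]
collar [520.88935533  41.67719335 126.45786937]
[527.61557627  49.82631107 125.        ] [618.80755858 388.7194361  140.        ] 1.307934970033175
88 ((402.3574523925781, -282.22283935546875), (39.68476486206055, 40.63264846801758), 6.455013751983643)
jar [737.35425303  22.04820281  85.        ]
can [ 732.9897654  -352.26451851   85.        ]
white [ 537.69014393 -257.98109555   62.        ]
yellow [ 448.08648416 -162.67658433   62.        ]
mat [ 630.71350914 -171.66964409    3.        ]
mat [ 552.84589512 -393.76037444    3.        ]
mat [ 330.15504605 -317.62246853    3.        ]
mat [407.96880656 -92.16161248   3.        ]
bar [462.98635487 287.49642424  55.        ]
bar [432.72328288 156.23778331  55.        ]
```

Run:
```python
from model import *
C=cams()
for i,th in enumerate((0.3,)):
    r=np.array([519,41.5,127.])
    overlay(C["top"],r,1.308,th,218,212,60,50,12,"ov_t1"); overlay(C["scene"],r,1.308,th,365,195,60,50,12,"ov_s1")
a=cv2.imread("pics/ov_t1.png");b=cv2.imread("pics/ov_s1.png")
cv2.imwrite("pics/ov1.png",cv2.resize(np.hstack([a,b]),(1440//2*1,300)) if 0 else np.vstack([a,b])[:, :][:1200])
```

```text
(no output)
```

View pics/ov_t1.png

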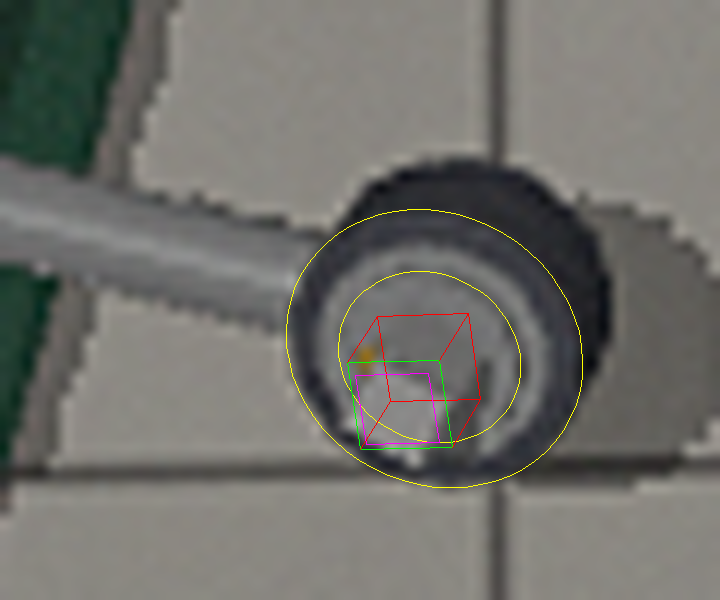

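View pics/ov_s1.png

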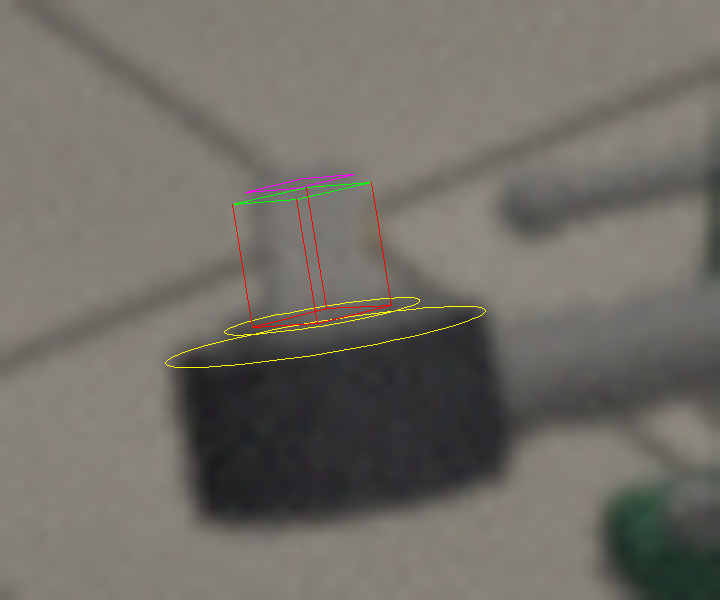

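Run:
```python
from model import *
C=cams()
r=np.array([520,41,127.])
rows=[]
for cam,x,y in(("top",236,224),("scene",375,202)):
    ims=[]
    for th in (0.5,0.7,0.9,1.1):
        overlay(C[cam],r,1.308,th,x,y,25,30,8,"tmp"); ims.append(cv2.imread("pics/tmp.png"))
    rows.append(np.hstack(ims))
cv2.imwrite("pics/sweep1.png",np.vstack(rows))
```

```text
(no output)
```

View pics/sweep1.png

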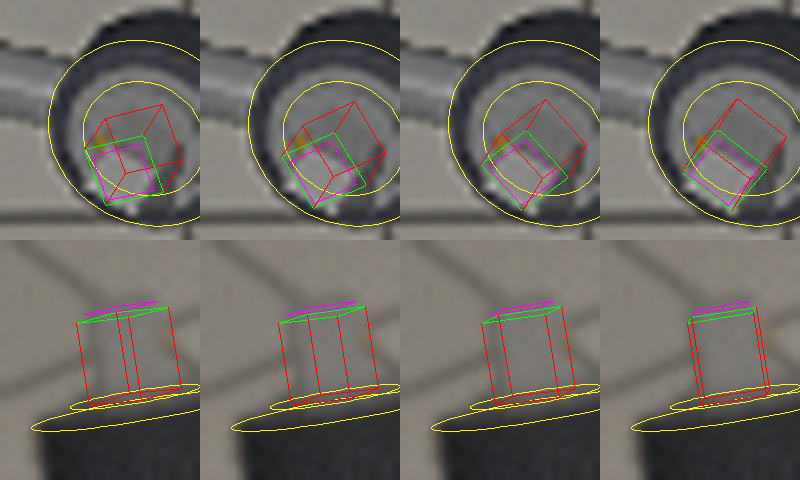

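Run:
```python
from model import *
C=cams()
rows=[]
for cam,x,y in(("top",236,224),("scene",375,202)):
    ims=[]
    for th,r in ((1.1,[519,41,127]),(1.2,[519,41,127])):
        overlay(C[cam],np.array(r,float),1.308,th,x,y,25,22,13,"tmp",ims==[] or 1); ims.append(cv2.imread("pics/tmp.png"))
    overlay(C[cam],np.array(r,float),1.308,th,x,y,8,22,13,"tmp",0) 
    rows.append(np.hstack(ims))
cv2.imwrite("pics/sweep2.png",np.vstack(rows))
```

```text
(no output)
```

View pics/sweep2.png

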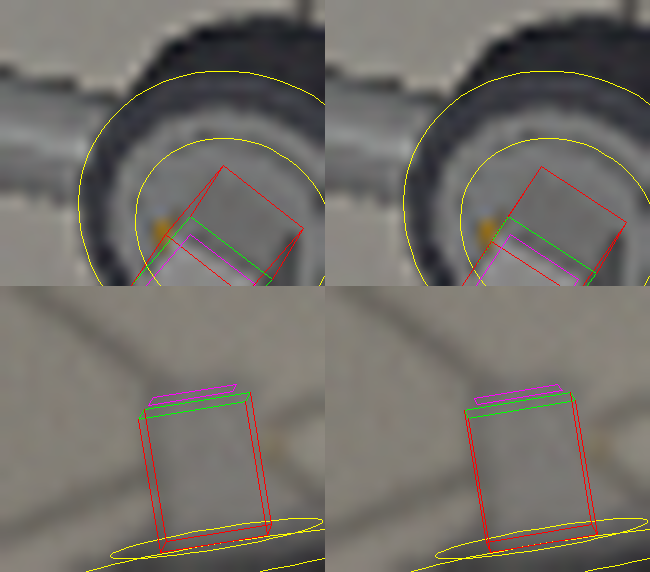

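{"fn": "play_rows", "kwargs": {"increments": [{"tx": 0.03,"ty": 0.028,"claw": -1},{"tx": 0.03,"ty": 0.028,"claw": -1},{"tx": 0.03,"ty": 0.028,"claw": -1},{"tx": 0.03,"ty": 0.028,"claw": -1},{"tx": 0.03,"ty": 0.028,"claw": -1},{"tx": 0.03,"ty": 0.028,"claw": -1},{"tx": 0.03,"ty": 0.028,"claw": -1},{"tx": 0.03,"ty": 0.028,"claw": -1},{"tx": 0.009,"ty": 0.036,"twist": -7,"claw": -1},{"tx": 0.009,"ty": 0.036,"twist": -7,"claw": -1},{"tx": 0.009,"ty": 0.036,"twist": -7,"claw": -1},{"tx": 0.009,"ty": 0.036,"twist": -7,"claw": -1},{"tx": 0.009,"ty": 0.036,"twist": -7,"claw": -1},{"tx": 0.009,"ty": 0.036,"twist": -7,"claw": -1},{"tx": 0.009,"ty": 0.036,"twist": -7,"claw": -1},{"tx": 0.009,"ty": 0.036,"claw": -1}]}}

```text
schema error: expected keys claw, tx, ty, tz, twist
```

{"fn": "play_rows", "kwargs": {"increments": [{"tx": 0.03,"ty": 0.028,"tz": 0,"twist": 0,"claw": -1},{"tx": 0.03,"ty": 0.028,"tz": 0,"twist": 0,"claw": -1},{"tx": 0.03,"ty": 0.028,"tz": 0,"twist": 0,"claw": -1},{"tx": 0.03,"ty": 0.028,"tz": 0,"twist": 0,"claw": -1},{"tx": 0.03,"ty": 0.028,"tz": 0,"twist": 0,"claw": -1},{"tx": 0.03,"ty": 0.028,"tz": 0,"twist": 0,"claw": -1},{"tx": 0.03,"ty": 0.028,"tz": 0,"twist": 0,"claw": -1},{"tx": 0.03,"ty": 0.028,"tz": 0,"twist": 0,"claw": -1},{"tx": 0.009,"ty": 0.036,"tz": 0,"twist": -7,"claw": -1},{"tx": 0.009,"ty": 0.036,"tz": 0,"twist": -7,"claw": -1},{"tx": 0.009,"ty": 0.036,"tz": 0,"twist": -7,"claw": -1},{"tx": 0.009,"ty": 0.036,"tz": 0,"twist": -7,"claw": -1},{"tx": 0.009,"ty": 0.036,"tz": 0,"twist": -7,"claw": -1},{"tx": 0.009,"ty": 0.036,"tz": 0,"twist": -7,"claw": -1},{"tx": 0.009,"ty": 0.036,"tz": 0,"twist": -7,"claw": -1}]}}

```text
time_s: 1.85
tcp_pos: [460.0, -146.3, 255.3]
tcp_rot: [3.132, -0.002, -0.649]
wrist_force: [0.9, 0.0, -0.7]
finger_gap: 85.9
```

{"fn": "play_rows", "kwargs": {"increments": [{"tx": 0.01,"ty": 0.038,"tz": 0,"twist": 0,"claw": -0.3},{"tx": 0.01,"ty": 0.038,"tz": 0,"twist": 0,"claw": -0.3},{"tx": 0.01,"ty": 0.038,"tz": 0,"twist": 0,"claw": -0.3},{"tx": 0.01,"ty": 0.038,"tz": 0,"twist": 0,"claw": -0.3},{"tx": 0.01,"ty": 0.038,"tz": 0,"twist": 0,"claw": -0.3},{"tx": 0,"ty": 0,"tz": -0.03,"twist": 0,"claw": -0.3},{"tx": 0,"ty": 0,"tz": -0.03,"twist": 0,"claw": -0.3},{"tx": 0,"ty": 0,"tz": 0,"twist": 0,"claw": -0.3}]}}

```text
time_s: 2.52
tcp_pos: [515.7, 69.1, 197.4]
tcp_rot: [-3.136, -0.008, -0.635]
wrist_force: [0.4, 0.3, -0.5]
finger_gap: 55.7
```

Run:
```python
from model import *
C=cams(); s=robot.sense(); print(s["tcp_pos"],s["tcp_rot"],s["finger_gap"])
crop(C["top"],200,190,100,75,7,"t2"); crop(C["scene"],340,150,120,90,6,"s2")
a=cv2.imread("pics/t2.png");b=cv2.imread("pics/s2.png");cv2.imwrite("pics/b2.png",cv2.resize(np.hstack([a,cv2.resize(b,(700,525))]),(800,300)))
```

```text
[517.79813537  67.18502724 200.96452309] [-3.13350078 -0.01221004 -0.63847563] 55.75831777516243
```

View pics/s2.png

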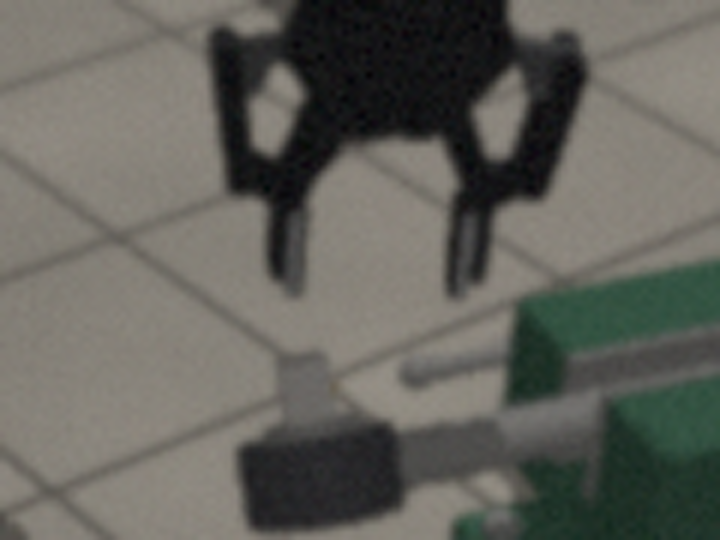

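{"fn": "play_rows", "kwargs": {"increments": [{"tx": -0.008,"ty": -0.024,"tz": -0.01,"twist": 0,"claw": -0.3},{"tx": 0,"ty": 0,"tz": 0,"twist": 0,"claw": -0.3},{"tx": 0,"ty": 0,"tz": 0,"twist": 0,"claw": -0.3}]}}

```text
time_s: 2.87
tcp_pos: [512.5, 40.1, 195.4]
tcp_rot: [-3.129, -0.018, -0.642]
wrist_force: [-0.1, -0.2, 0.3]
finger_gap: 55.3
```

Run:
```python
from model import *
C=cams()
for i in range(3):
    s=robot.sense(); print(s["tcp_pos"],s["tcp_rot"],s["finger_gap"])
    robot.read_camera("top")
p=s["tcp_pos"]; yaw=s["tcp_rot"][2]; j=np.array([-np.sin(yaw),np.cos(yaw),0])
tips=[p+j*k*28-[0,0,18] for k in(-1,1)]
for cam,x,y in(("top",205,190),("scene",350,150)):
    crop(C[cam],x,y,80,80,7,"q"); im=cv2.imread("pics/q.png")
    for t in tips+[p]: cv2.circle(im,tuple(np.round((proj(C[cam],t)[0]-[x,y])*7+3).astype(int)),4,(0,0,255),1)
    cv2.imwrite(f"pics/c3{cam}.png",im)
a=cv2.imread("pics/c3top.png");b=cv2.imread("pics/c3scene.png");cv2.imwrite("pics/c3.png",cv2.resize(np.hstack([a,b]),(800,400)))
```

```text
[512.22060229  39.63935234 195.3286759 ] [-3.13014803 -0.01827741 -0.64222303] 55.47238274466694
[512.2073524   40.41016208 195.07520659] [-3.12991541 -0.01788089 -0.6410841 ] 55.1311316947298
[512.10592703  40.99336314 194.78568592] [-3.12992292 -0.01741869 -0.64016659] 55.280320423619266
```

View pics/c3.png

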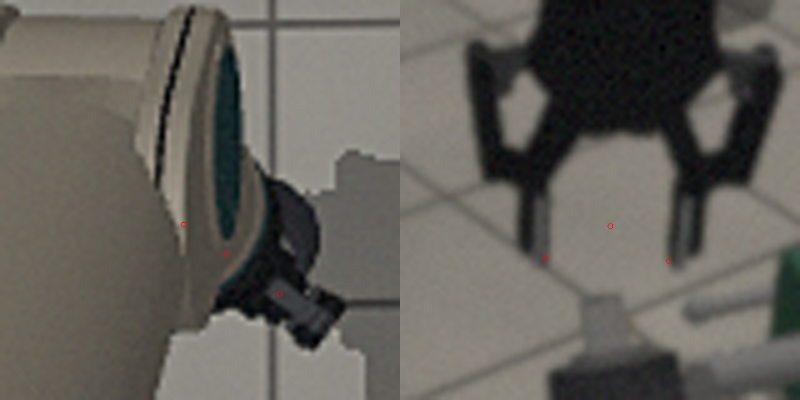

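{"fn": "play_rows", "kwargs": {"increments": [{"tx": -0.002,"ty": 0.003,"tz": -0.02,"twist": 0,"claw": 0},{"tx": 0,"ty": 0,"tz": -0.012,"twist": 0,"claw": 0},{"tx": 0,"ty": 0,"tz": -0.006,"twist": 0,"claw": 0},{"tx": 0,"ty": 0,"tz": 0,"twist": 0,"claw": 0}]}}

```text
time_s: 3.45
tcp_pos: [511.9, 45.9, 157.5]
tcp_rot: [-3.126, -0.02, -0.638]
wrist_force: [-0.3, 0.2, 0.0]
finger_gap: 42.9
```

Run:
```python
from model import *
C=cams(); s=robot.sense(); print(s["tcp_pos"],s["tcp_rot"],s["finger_gap"],s["wrist_force"])
crop(C["scene"],360,160,80,60,10,"s4")
```

```text
[512.69322295  45.70163138 158.47434806] [-3.12464445 -0.02185922 -0.63819255] 42.718738632413896 [-0.9143759   0.5547609  -0.12904897]
```

View pics/s4.png

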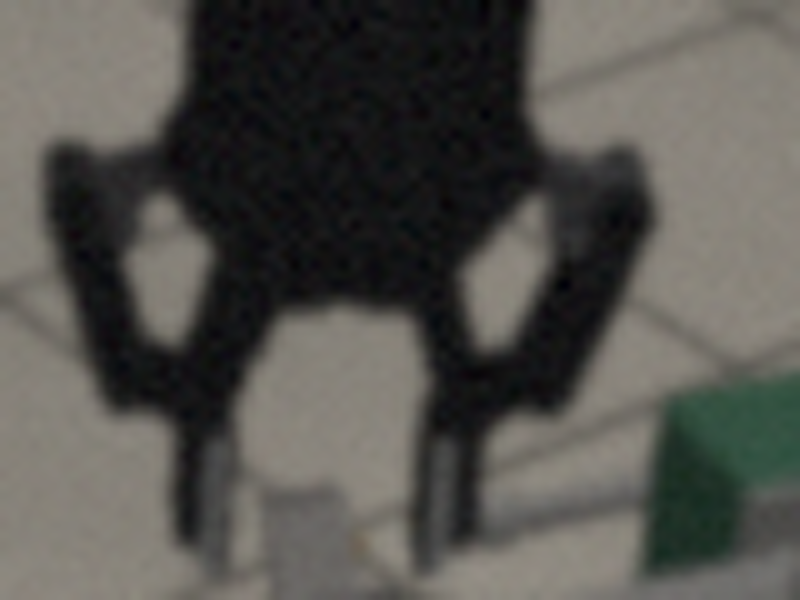

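{"fn": "play_rows", "kwargs": {"increments": [{"tx": -0.003,"ty": -0.002,"tz": 0,"twist": 0,"claw": 0},{"tx": 0,"ty": 0,"tz": 0,"twist": 0,"claw": 1},{"tx": 0,"ty": 0,"tz": 0,"twist": 0,"claw": 1},{"tx": 0,"ty": 0,"tz": 0,"twist": 0,"claw": 1},{"tx": 0,"ty": 0,"tz": 0,"twist": 0,"claw": 1}]}}

```text
time_s: 3.97
tcp_pos: [510.2, 43.3, 160.3]
tcp_rot: [-3.123, -0.024, -0.636]
wrist_force: [0.6, 0.3, -4.4]
finger_gap: 19.1
```

Run:
```python
from model import *
C=cams(); s=robot.sense(); print(s["tcp_pos"],s["tcp_rot"],s["finger_gap"],s["wrist_force"],s["torque"])
crop(C["scene"],360,160,80,60,10,"s5")
```

```text
[510.28648082  43.32475261 160.26972175] [-3.12324118 -0.02415549 -0.63661239] 19.070706724405287 [ 0.39659366  0.05573696 -3.02856517] [ 0.12786043 -0.1054118   0.32082254]
```

View pics/s5.png

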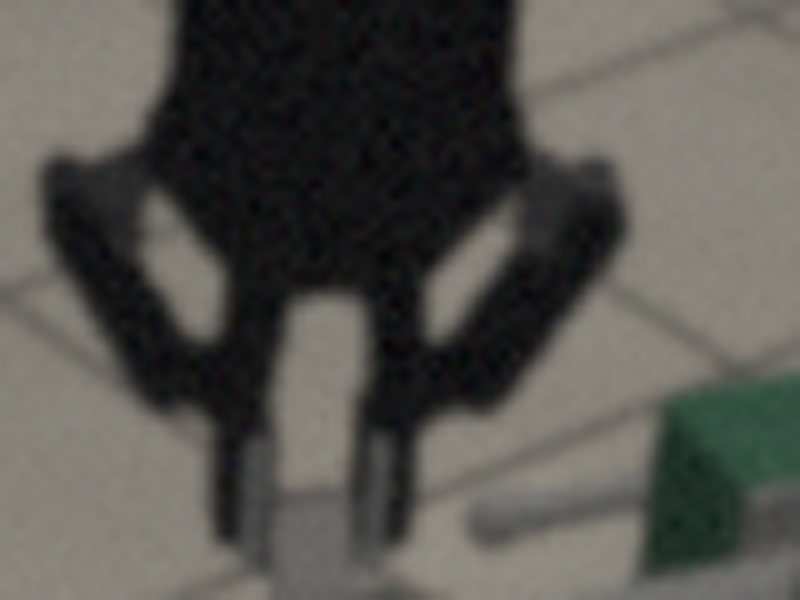

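{"fn": "play_rows", "kwargs": {"increments": [{"tx": 0,"ty": 0,"tz": 0,"twist": 3,"claw": 1},{"tx": 0,"ty": 0,"tz": 0,"twist": 3,"claw": 1},{"tx": 0,"ty": 0,"tz": 0,"twist": 3,"claw": 1},{"tx": 0,"ty": 0,"tz": 0,"twist": 3,"claw": 1}]}}

```text
time_s: 4.4
tcp_pos: [508.0, 43.9, 160.4]
tcp_rot: [-3.124, -0.019, -0.424]
wrist_force: [-2.1, 0.4, -0.4]
finger_gap: 18.5
```

Run:
```python
from model import *
s=robot.sense(); print(s["tcp_pos"],s["tcp_rot"],s["finger_gap"],s["wrist_force"],s["torque"])
```

```text
[507.95330191  43.91621529 160.40583577] [-3.12434427 -0.01905357 -0.42422932] 18.484587154023554 [-2.11404005  0.37584709 -0.44791183] [ 0.50781088 -0.09731954 -0.03585018]
```

{"fn": "play_rows", "kwargs": {"increments": [{"tx": 0,"ty": 0,"tz": 0,"twist": 3,"claw": 1},{"tx": 0,"ty": 0,"tz": 0,"twist": 3,"claw": 1},{"tx": 0,"ty": 0,"tz": 0,"twist": 3,"claw": 1},{"tx": 0,"ty": 0,"tz": 0,"twist": 0,"claw": 1}]}}

```text
time_s: 4.73
tcp_pos: [507.2, 43.3, 160.6]
tcp_rot: [-3.122, -0.017, -0.274]
wrist_force: [0.2, 0.5, -3.9]
finger_gap: 18.5
```

Run:
```python
from model import *
s=robot.sense(); print(s["tcp_pos"],s["tcp_rot"],s["finger_gap"],s["wrist_force"],s["torque"])
C=cams();crop(C["scene"],360,160,80,60,10,"s6")
```

```text
[507.23954241  43.33490415 160.60073946] [-3.12209953 -0.01655124 -0.27404355] 18.461524405085516 [ 0.24826642  0.50479707 -3.86291144] [ 0.34355361 -0.09699396 -0.76176942]
```

View pics/s6.png

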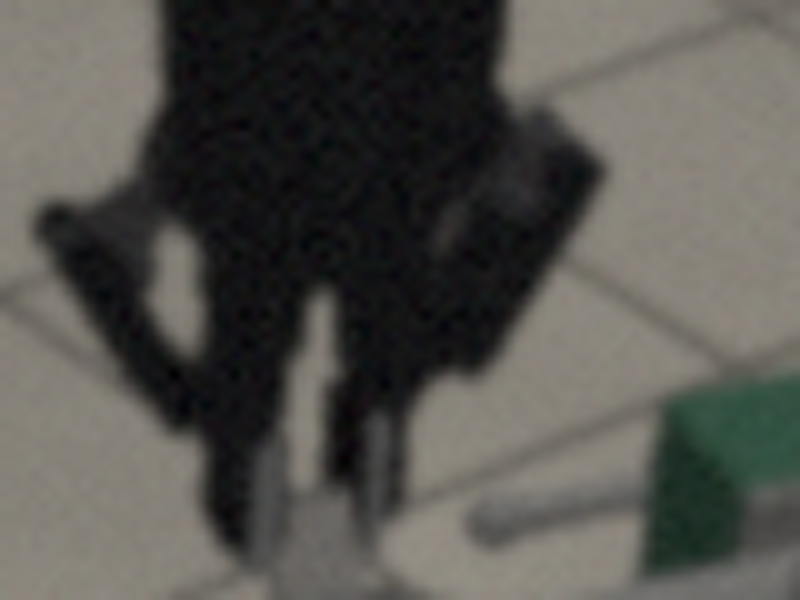

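{"fn": "play_rows", "kwargs": {"increments": [{"tx": 0,"ty": 0,"tz": 0,"twist": 1,"claw": 1},{"tx": 0,"ty": 0,"tz": 0,"twist": 0,"claw": 1},{"tx": 0,"ty": 0,"tz": 0,"twist": 0,"claw": 0},{"tx": 0,"ty": 0,"tz": 0,"twist": 0,"claw": 0},{"tx": 0,"ty": 0,"tz": 0.02,"twist": 0,"claw": 0},{"tx": 0,"ty": 0,"tz": 0.04,"twist": 0,"claw": -0.5},{"tx": -0.01,"ty": -0.038,"tz": 0,"twist": 0,"claw": -1},{"tx": -0.01,"ty": -0.038,"tz": 0,"twist": 0,"claw": -1},{"tx": -0.01,"ty": -0.038,"tz": 0,"twist": 0,"claw": -1},{"tx": -0.01,"ty": -0.038,"tz": 0,"twist": 0,"claw": -1},{"tx": -0.01,"ty": -0.038,"tz": 0,"twist": 0,"claw": -1}]}}

```text
time_s: 5.75
tcp_pos: [461.0, -141.3, 225.2]
tcp_rot: [-3.122, -0.027, -0.22]
wrist_force: [1.2, -1.6, -1.1]
finger_gap: 85.7
```

Run:
```python
from model import *
s=robot.sense(); print(s["tcp_pos"],s["tcp_rot"],s["finger_gap"],s["wrist_force"],s["torque"])
C=cams()
rows=[]
for cam,x,y in(("top",236,224),("scene",375,202)):
    ims=[]
    for th,r,d in ((0,[519,41,127],1),(0,[519,41,127],0)):
        overlay(C[cam],np.array(r,float),1.308,th,x,y,25,30,13,"tmp",d); ims.append(cv2.imread("pics/tmp.png")[:285 if cam=="scene" else 400])
    rows.append(np.hstack(ims))
cv2.imwrite("pics/sweep7.png",np.vstack(rows)[:600])
```

```text
[ 460.97808193 -141.27624614  225.21055356] [-3.12238009 -0.0271859  -0.22017567] 85.66024829977945 [ 1.16880514 -1.60067844 -1.14958235] [-0.06529746  0.00324473  0.00977437]
```

View pics/sweep7.png

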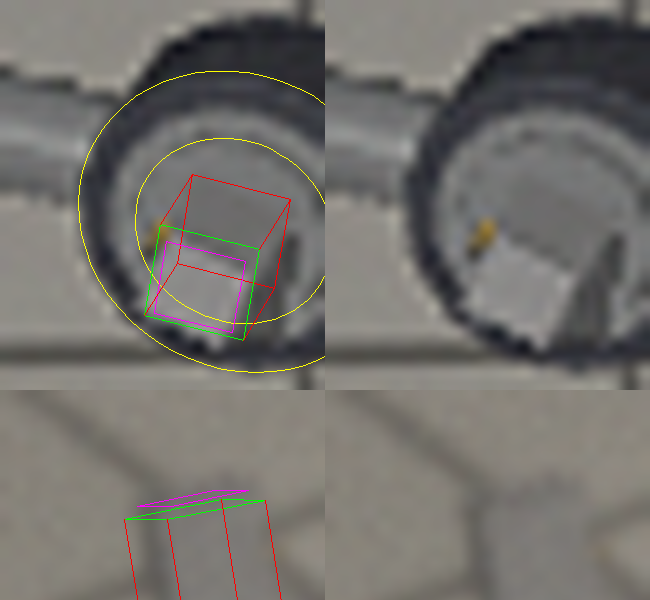

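Run:
```python
from model import *
C=cams()
g=np.mean([robot.read_camera("top")["color"].astype(float) for _ in range(4)],0).mean(2)
print(g[238:254,240:262].astype(int))
crop(C["top"],232,228,32,28,24,"t8"); crop(C["scene"],376,200,32,28,24,"s8")
```

```text
[[100 109  64  54  69 121 118 118 116 117 112 106 106 110 116 116 116 118
  119 105  90 120]
 [ 96 107  68  56  87 119  98 118 118 117 110 106 108 108 108 111 115 116
  115 119  75 117]
 [145 151  85  52  85 118 107 116 117 111 106 108 108 107 108 107 108 109
  108 117  94 100]
 [139 147  84  51  87 119 123  98 112 102 104 108 108 107 108 108 108 108
  114 119 117  85]
 [139 146 106  55  84 119 121  95  91 138 103  99 105 108 108 109 109 100
   69 117 121  62]
 [137 143 107  53  50 118 121  66 119 140 146 130 102  98 105 110 112  78
   71 120 121  70]
 [138 142 150  66  49  81 116 113 143 139 139 140 147 130 102 111  94  77
   75 121 113 106]
 [138 139 145 108  56  46 115 126 139 137 137 139 138 137 154 111  74  77
   78 121  94 121]
 [139 138 141 149  89  48  68 144 141 138 137 140 136 140 140  75  74  74
  121 108  76 123]
 [139 138 140 142 151  62  97 142 142 140 140 138 135 142 116  78  78  77
  122 104 122 110]
 [139 141 140 140 146 104  55  97 121 141 145 141 140 143  95  77  78  75
  125 123  91  56]
 [141 143 141 142 144 147 128  82  48  47 122 140 146 112  74  79  77  77
  123  92  55  56]
 [104 103 101 101 101 100 102 107  67  51  47  44 123  72  54  55  55  72
   54  53  56  54]
 [ 78  79  79  79  78  79  79  82  85  79  64  59  54  57  57  55  57  59
   59  56  57  53]
 [131 132 132 134 134 135 136 137 140 141 143 146 125 125 105  81 101 103
  106  81 130 100]
 [139 139 139 139 138 139 137 138 139 138 139 139 141 141 143 144 145 147
  122  77 123 145]]
```

View pics/t8.png

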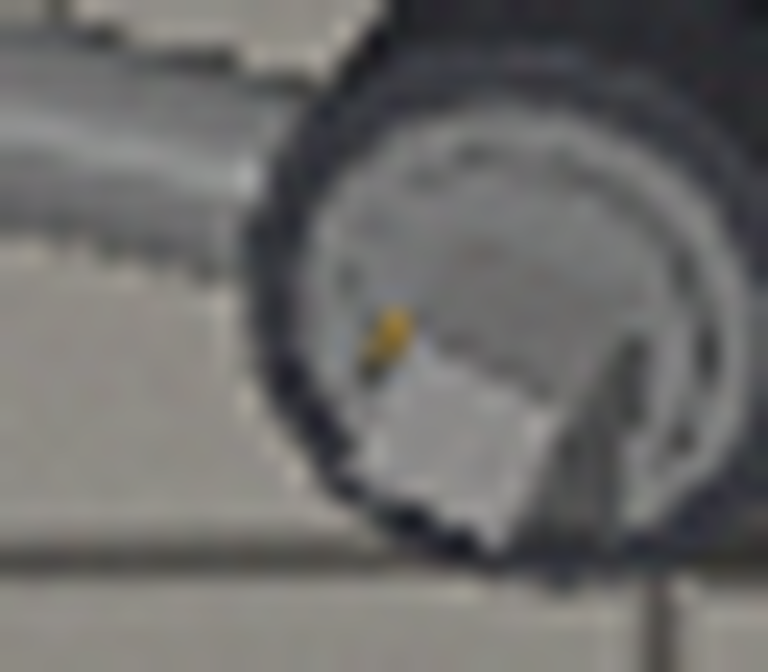

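View pics/s8.png

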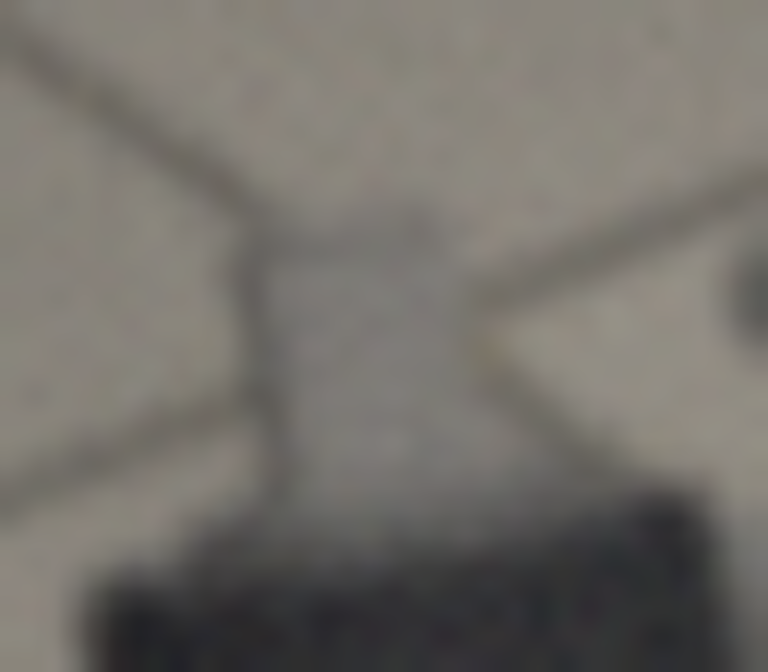

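```bash
cat > fit.py <<'E'
from model import *
from scipy.optimize import least_squares
def onplane(c,p,p0,n):
    R=cv2.Rodrigues(c["rvec"])[0]; o=-R.T@c["tvec"].ravel(); d=R.T@np.linalg.inv(c["intrinsics"])@np.r_[p,1]
    return o+d*((p0-o)@n)/(d@n)
E
python3 - <<'E'
from fit import *
C=cams();c=C["top"]
for az in(1.308,):
    F=frame(az); root=np.array([519,41,127.]); tip=root+26*F[:,2]
    q=np.array([F.T@(onplane(c,p,tip,F[:,2])-tip) for p in((248.6,242.1),(254.8,244.5),(252.3,250.2),(246.3,246.9))])
    print(q.round(1)); print(q.mean(0))
    for i in range(4):
        d=q[(i+1)%4]-q[i]; print(np.degrees(np.arctan2(d[1],d[0]))%90, np.linalg.norm(d))
# handle azimuth
im=c["color"]
import sys
g=im.mean(2)
E
```

```text
[[  7.6   6.8  -0. ]
 [  5.4  -8.9  -0. ]
 [-11.1  -5.4   0. ]
 [ -6.4  10.3  -0. ]]
[-1.11101892e+00  6.74725932e-01 -8.99743469e-14]
82.14662080819042 15.846954747678659
77.90015941155389 16.90769769629686
73.38505055829039 16.36192764183186
75.88738255121683 14.455155046084359
```

{"fn": "play_rows", "kwargs": {"increments": [{"tx": 0.01,"ty": 0.038,"tz": 0,"twist": 0,"claw": -0.5},{"tx": 0.01,"ty": 0.038,"tz": 0,"twist": 0,"claw": -0.5},{"tx": 0.01,"ty": 0.038,"tz": 0,"twist": -3,"claw": 0},{"tx": 0.01,"ty": 0.036,"tz": 0,"twist": -3,"claw": 0},{"tx": 0.006,"ty": 0.02,"tz": 0,"twist": -3,"claw": 0},{"tx": 0,"ty": 0,"tz": 0,"twist": 0,"claw": 0},{"tx": 0,"ty": 0,"tz": 0,"twist": 0,"claw": 0}]}}

```text
time_s: 6.83
tcp_pos: [508.7, 43.0, 224.4]
tcp_rot: [-3.122, -0.027, -0.379]
wrist_force: [-0.4, -0.4, 0.0]
finger_gap: 42.6
```

{"fn": "play_rows", "kwargs": {"increments": [{"tx": 0,"ty": 0,"tz": -0.035,"twist": 0,"claw": 0.1},{"tx": 0,"ty": 0,"tz": -0.02,"twist": 0,"claw": 0.1},{"tx": 0,"ty": 0,"tz": -0.01,"twist": -2,"claw": 0.1},{"tx": 0,"ty": 0,"tz": 0,"twist": 0,"claw": 0.1},{"tx": 0,"ty": 0,"tz": 0,"twist": 0,"claw": 0.1}]}}

```text
time_s: 7.25
tcp_pos: [508.9, 41.5, 158.2]
tcp_rot: [-3.122, -0.03, -0.409]
wrist_force: [-0.5, -0.2, -0.2]
finger_gap: 38.1
```

{"fn": "play_rows", "kwargs": {"increments": [{"tx": 0.001,"ty": 0.001,"tz": -0.003,"twist": 0,"claw": 0.1},{"tx": 0,"ty": 0,"tz": 0,"twist": 0,"claw": 1},{"tx": 0,"ty": 0,"tz": 0,"twist": 0,"claw": 1},{"tx": 0,"ty": 0,"tz": 0,"twist": 0,"claw": 1},{"tx": 0,"ty": 0,"tz": 0,"twist": 0,"claw": 1},{"tx": 0,"ty": 0,"tz": 0,"twist": 0,"claw": 1}]}}

```text
time_s: 7.75
tcp_pos: [510.9, 42.6, 157.0]
tcp_rot: [-3.119, -0.032, -0.41]
wrist_force: [0.8, 0.6, -5.4]
finger_gap: 18.4
```

Run:
```python
from model import *
s=robot.sense(); print(s["tcp_pos"],s["tcp_rot"],s["finger_gap"],s["wrist_force"],s["torque"])
C=cams();crop(C["scene"],372,190,40,34,20,"s9")
```

```text
[510.91710987  42.5875079  156.95786911] [-3.11874133 -0.03222798 -0.40961071] 18.370300332520003 [ 0.75303292  0.62103078 -5.3890072 ] [ 0.71437562 -0.26333766 -0.08511446]
```

View pics/s9.png

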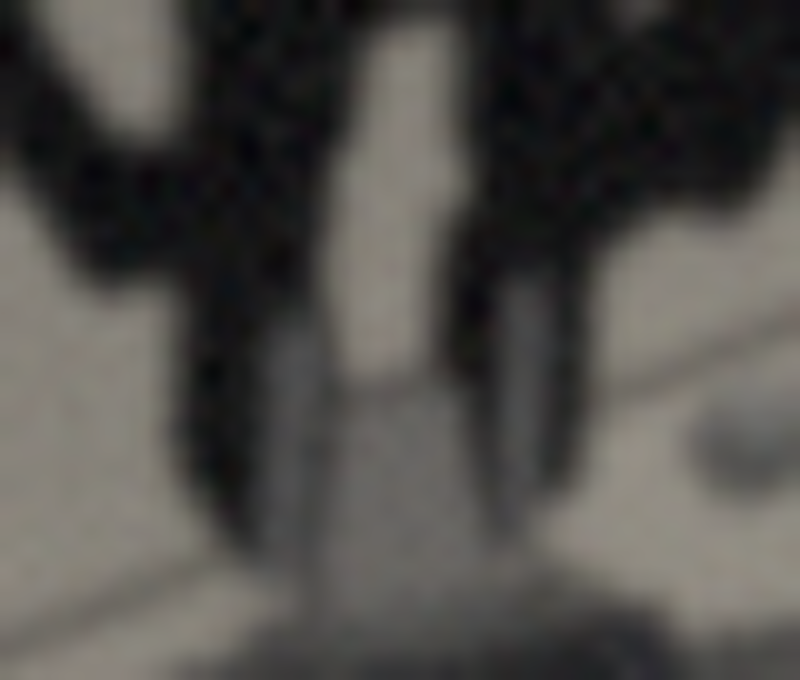

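{"fn": "play_rows", "kwargs": {"increments": [{"tx": 0,"ty": 0,"tz": 0,"twist": 3,"claw": 1},{"tx": 0,"ty": 0,"tz": 0,"twist": 3,"claw": 1},{"tx": 0,"ty": 0,"tz": 0,"twist": 3,"claw": 1},{"tx": 0,"ty": 0,"tz": 0,"twist": 3,"claw": 1},{"tx": 0,"ty": 0,"tz": 0,"twist": 3,"claw": 1}]}}

```text
time_s: 8.27
tcp_pos: [509.6, 42.3, 157.6]
tcp_rot: [-3.118, -0.029, -0.151]
wrist_force: [-0.8, 2.8, -5.1]
finger_gap: 18.9
```

Run:
```python
from model import *
s=robot.sense(); print(s["tcp_pos"],s["tcp_rot"],s["finger_gap"],s["wrist_force"],s["torque"])
C=cams();crop(C["scene"],372,190,40,34,20,"s10")
```

```text
[509.55316656  42.27707912 157.57272574] [-3.11798648 -0.02921056 -0.15051592] 18.889735293595123 [-0.84291415  2.75773936 -5.11512139] [ 0.28698352  0.15880518 -1.1049281 ]
```

View pics/s10.png

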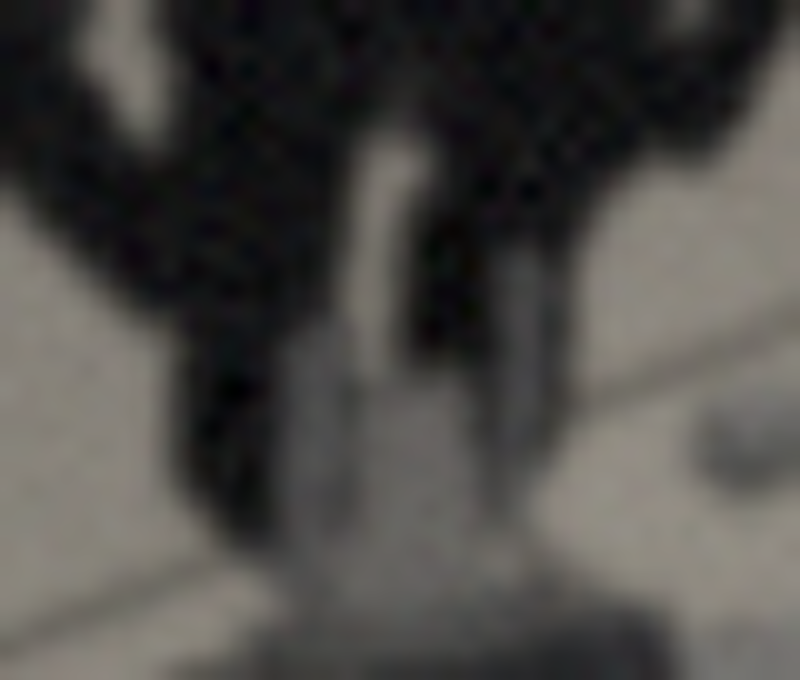

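{"fn": "play_rows", "kwargs": {"increments": [{"tx": 0,"ty": 0,"tz": 0,"twist": 2,"claw": 1},{"tx": 0,"ty": 0,"tz": 0,"twist": 0,"claw": 1},{"tx": 0,"ty": 0,"tz": 0,"twist": 0,"claw": 0},{"tx": 0,"ty": 0,"tz": 0,"twist": 0,"claw": 0},{"tx": 0,"ty": 0,"tz": 0.02,"twist": 0,"claw": 0},{"tx": 0,"ty": 0,"tz": 0.04,"twist": 0,"claw": -0.5},{"tx": -0.01,"ty": -0.038,"tz": 0,"twist": 0,"claw": -1},{"tx": -0.01,"ty": -0.038,"tz": 0,"twist": 0,"claw": -1},{"tx": -0.01,"ty": -0.038,"tz": 0,"twist": 0,"claw": -1},{"tx": -0.01,"ty": -0.038,"tz": 0,"twist": 0,"claw": -1},{"tx": 0,"ty": 0,"tz": 0,"twist": 0,"claw": -1}]}}

```text
time_s: 9.28
tcp_pos: [472.5, -116.3, 224.7]
tcp_rot: [-3.128, -0.044, -0.094]
wrist_force: [-0.8, -0.3, 0.1]
finger_gap: 85.5
```

Run:
```python
from model import *
s=robot.sense(); print(s["tcp_pos"],s["tcp_rot"],s["finger_gap"],s["wrist_force"],s["torque"])
C=cams()
crop(C["top"],232,228,32,28,24,"t11"); crop(C["scene"],376,200,32,28,24,"s11")
```

```text
[ 472.48053032 -116.34308271  224.7306113 ] [-3.12818639 -0.04400703 -0.09400911] 85.52066696019318 [-0.76043606 -0.29981006  0.08131669] [-0.01441033  0.05007162 -0.0389928 ]
```

View pics/t11.png

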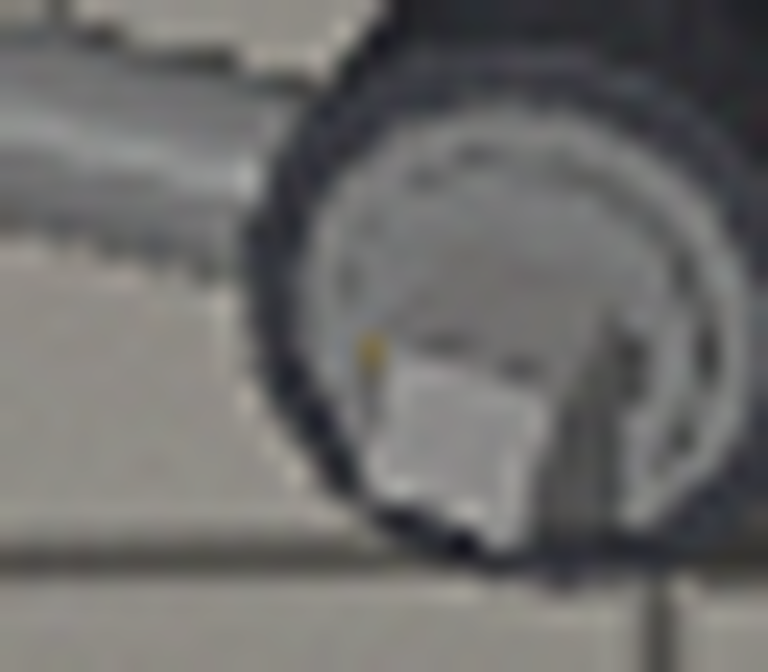

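View pics/s11.png

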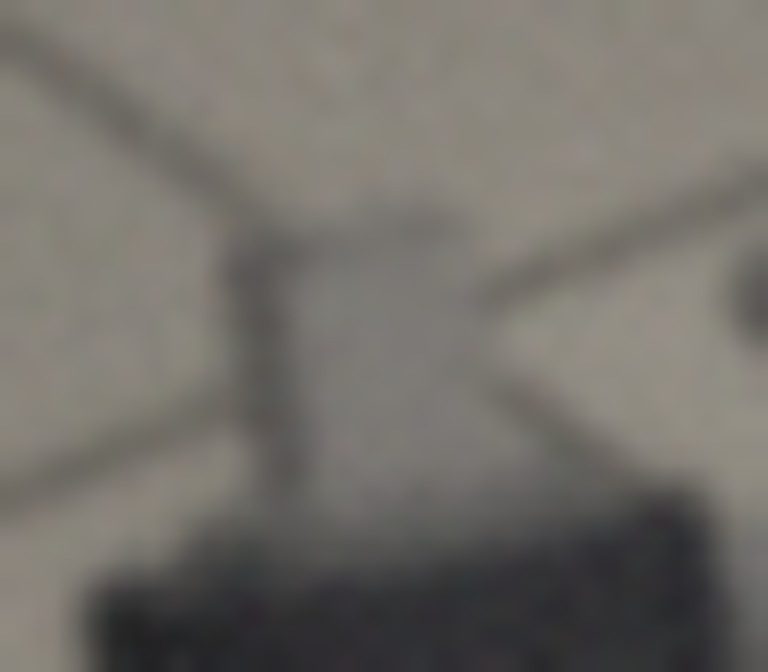

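Run:
```python
from fit import *
C=cams();c=C["top"]
F=frame(1.308); root=np.array([519,41,127.]); tip=root+26*F[:,2]
px=np.array([(395,355),(550,400),(510,550),(370,475)])/24-.5+[232,228]
W=np.array([onplane(c,p,tip,F[:,2]) for p in px]); q=(W-tip)@F
print(q.round(1),W.mean(0))
for i in range(4):
    d=q[(i+1)%4]-q[i]; print((np.degrees(np.arctan2(d[1],d[0]))+45)%90-45, np.linalg.norm(d))
# scene face check
rows=[]
for cam,x,y in(("top",236,224),("scene",375,202)):
    ims=[]
    for th,r in ((-0.05,[518,40,127]),(-0.05,[517,38.5,127])):
        overlay(C[cam],np.array(r,float),1.308,th,x,y,25,28,13,"tmp",1); ims.append(cv2.imread("pics/tmp.png")[:350 if cam=="top" else 235])
    rows.append(np.hstack(ims))
cv2.imwrite("pics/sweep12.png",np.vstack(rows)[:600])
```

```text
[[  6.7   8.2  -0. ]
 [  6.1  -7.9   0. ]
 [-11.4  -6.6   0. ]
 [ -7.    8.7  -0. ]] [504.66636432  45.47674592 148.28026837]
-2.257311661121264 16.107373522716962
-4.368732705221305 17.467099940230728
-15.89197983057852 15.817315542715402
-1.8721592525975623 13.726932527864014
```

View pics/sweep12.png

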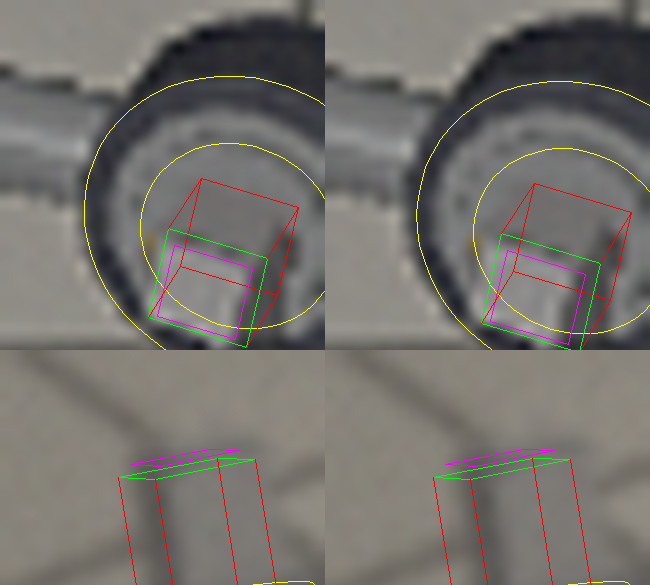

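{"fn": "play_rows", "kwargs": {"increments": [{"tx": -0.014,"ty": -0.033,"tz": 0,"twist": 2.4,"claw": -1},{"tx": -0.014,"ty": -0.033,"tz": 0,"twist": 2.4,"claw": -1},{"tx": -0.014,"ty": -0.033,"tz": 0,"twist": 2.4,"claw": -1},{"tx": -0.014,"ty": -0.033,"tz": 0,"twist": 2.4,"claw": -1},{"tx": -0.014,"ty": -0.033,"tz": 0,"twist": 2.4,"claw": -1},{"tx": 0,"ty": 0,"tz": 0,"twist": 0,"claw": -1},{"tx": 0,"ty": 0,"tz": 0,"twist": 0,"claw": -1}]}}

```text
time_s: 10.07
tcp_pos: [410.4, -263.2, 224.4]
tcp_rot: [-3.12, -0.048, 0.175]
wrist_force: [0.3, 0.9, -0.3]
finger_gap: 85.2
```

{"fn": "play_rows", "kwargs": {"increments": [{"tx": -0.008,"ty": -0.019,"tz": 0,"twist": -3.5,"claw": -1},{"tx": 0,"ty": 0,"tz": -0.03,"twist": 0,"claw": -1},{"tx": 0,"ty": 0,"tz": -0.03,"twist": 0,"claw": -1},{"tx": 0,"ty": 0,"tz": -0.03,"twist": 0,"claw": -0.6},{"tx": 0,"ty": 0,"tz": 0,"twist": 0,"claw": -0.6},{"tx": 0,"ty": 0,"tz": 0,"twist": 0,"claw": -0.6}]}}

```text
time_s: 10.57
tcp_pos: [411.3, -275.2, 133.5]
tcp_rot: [-3.123, -0.056, 0.129]
wrist_force: [0.4, -0.4, 0.5]
finger_gap: 68.1
```

Run:
```python
from model import *
s=robot.sense(); print(s["tcp_pos"],s["tcp_rot"],s["finger_gap"],s["wrist_force"],s["torque"])
C=cams()
crop(C["scene"],200,200,100,90,6,"s13")
```

```text
[ 411.31072459 -275.15264174  133.51222015] [-3.12345454 -0.05560314  0.12916316] 68.08685982357112 [ 0.35942242 -0.44577974  0.47520349] [-0.04335572  0.03700047  0.01549082]
```

View pics/s13.png

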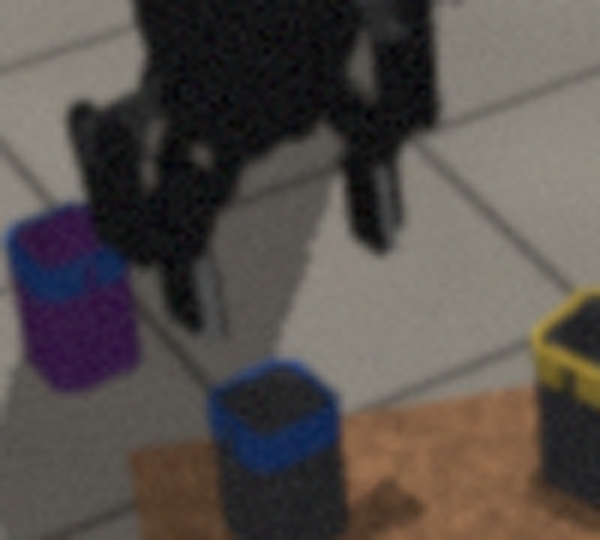

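{"fn": "play_rows", "kwargs": {"increments": [{"tx": -0.009,"ty": -0.007,"tz": 0,"twist": -1,"claw": -0.6},{"tx": 0,"ty": 0,"tz": -0.02,"twist": 0,"claw": -0.6},{"tx": 0,"ty": 0,"tz": -0.02,"twist": 0,"claw": -0.6},{"tx": 0,"ty": 0,"tz": 0,"twist": 0,"claw": -0.6}]}}

```text
time_s: 11.0
tcp_pos: [405.6, -285.9, 100.7]
tcp_rot: [-3.135, -0.067, 0.111]
wrist_force: [-0.7, 0.5, 0.3]
finger_gap: 68.7
```

{"fn": "play_rows", "kwargs": {"increments": [{"tx": -0.003,"ty": 0.003,"tz": -0.015,"twist": 0,"claw": -0.5},{"tx": 0,"ty": 0,"tz": -0.02,"twist": 0,"claw": -0.5},{"tx": 0,"ty": 0,"tz": -0.014,"twist": 0,"claw": -0.5},{"tx": 0,"ty": 0,"tz": 0,"twist": 0,"claw": -0.5},{"tx": 0,"ty": 0,"tz": 0,"twist": 0,"claw": -0.5}]}}

```text
time_s: 11.42
tcp_pos: [404.9, -288.6, 61.3]
tcp_rot: [3.14, -0.073, 0.108]
wrist_force: [0.2, 0.3, 0.1]
finger_gap: 64.0
```

Run:
```python
from model import *
s=robot.sense(); print(s["tcp_pos"],s["tcp_rot"],s["finger_gap"],s["wrist_force"],s["torque"])
C=cams()
crop(C["scene"],200,220,80,75,8,"s14")
```

```text
[ 404.91565693 -288.61635531   61.27322982] [ 3.14012637 -0.07265998  0.10751473] 64.04030180562799 [0.18453809 0.25998362 0.08987685] [-0.03053307  0.03868136  0.04284638]
```

View pics/s14.png

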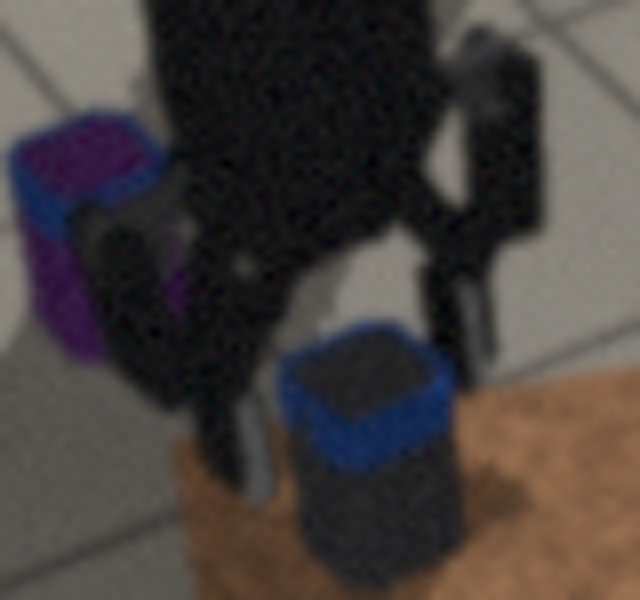

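Run:
```python
from model import *
C=cams();c=C["scene"]
s=robot.sense();p=s["tcp_pos"];R=cv2.Rodrigues(np.zeros(3))[0]
from scipy.spatial.transform import Rotation as Ro
R=Ro.from_euler("xyz",s["tcp_rot"]).as_matrix()
crop(c,200,220,80,75,8,"q");im=cv2.imread("pics/q.png")
def dot(X,col): cv2.circle(im,tuple(np.round((proj(c,X)[0]-[200,220]+.5)*8-.5).astype(int)),4,col,1)
for k in(-32,32):
    for x in(-11,11): dot(p+R@[x,k,17],(0,0,255))
b=np.radians(6.5)
for z in (3,65):
    for a in range(4):
        t=b+np.pi/4+a*np.pi/2; dot(np.array([402.4+25*np.cos(t),-282.2+25*np.sin(t),z]),(0,255,255))
cv2.imwrite("pics/s15.png",im)
```

```text
(no output)
```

View pics/s15.png

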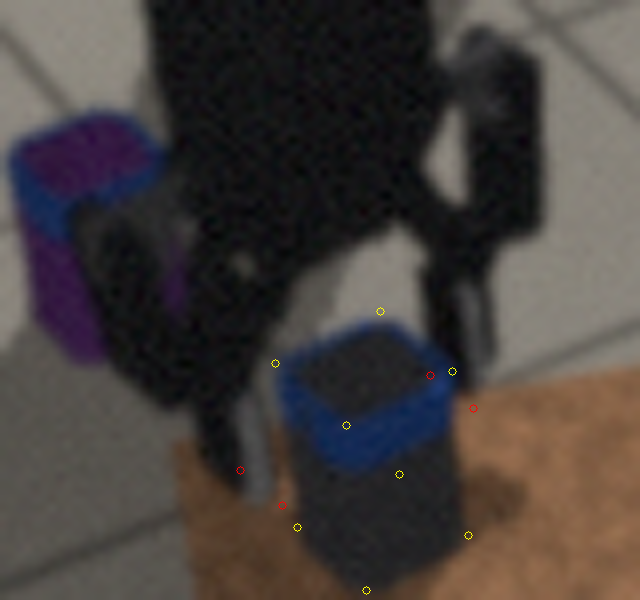

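{"fn": "play_rows", "kwargs": {"increments": [{"tx": -0.003,"ty": 0.006,"tz": -0.006,"twist": 0,"claw": -0.5},{"tx": 0,"ty": 0,"tz": -0.006,"twist": 0,"claw": -0.5},{"tx": 0,"ty": 0,"tz": 0,"twist": 0,"claw": -0.5},{"tx": 0,"ty": 0,"tz": 0,"twist": 0,"claw": -0.5}]}}

```text
time_s: 11.95
tcp_pos: [403.7, -285.0, 53.7]
tcp_rot: [3.137, -0.073, 0.107]
wrist_force: [1.2, -0.3, -0.3]
finger_gap: 63.8
```

{"fn": "play_rows", "kwargs": {"increments": [{"tx": -0.001,"ty": 0.003,"tz": -0.004,"twist": 0,"claw": -0.2},{"tx": 0,"ty": 0,"tz": 0,"twist": 0,"claw": -0.1},{"tx": 0,"ty": 0,"tz": 0,"twist": 0,"claw": 0.5},{"tx": 0,"ty": 0,"tz": 0,"twist": 0,"claw": 1},{"tx": 0,"ty": 0,"tz": 0,"twist": 0,"claw": 1},{"tx": 0,"ty": 0,"tz": 0,"twist": 0,"claw": 1}]}}

```text
time_s: 12.45
tcp_pos: [402.8, -282.9, 51.6]
tcp_rot: [3.134, -0.072, 0.107]
wrist_force: [-0.6, -0.6, -4.5]
finger_gap: 39.3
```

Run:
```python
from model import *
s=robot.sense(); print(s["tcp_pos"],s["tcp_rot"],s["finger_gap"],s["wrist_force"],s["torque"])
C=cams()
crop(C["scene"],200,220,80,75,8,"s16")
```

```text
[ 402.78224891 -282.88674847   51.55781979] [ 3.13412639 -0.07165027  0.10702501] 39.29640116690367 [-0.56717437 -0.61736721 -4.46433474] [ 0.00880958  0.17034826 -0.0726289 ]
```

View pics/s16.png

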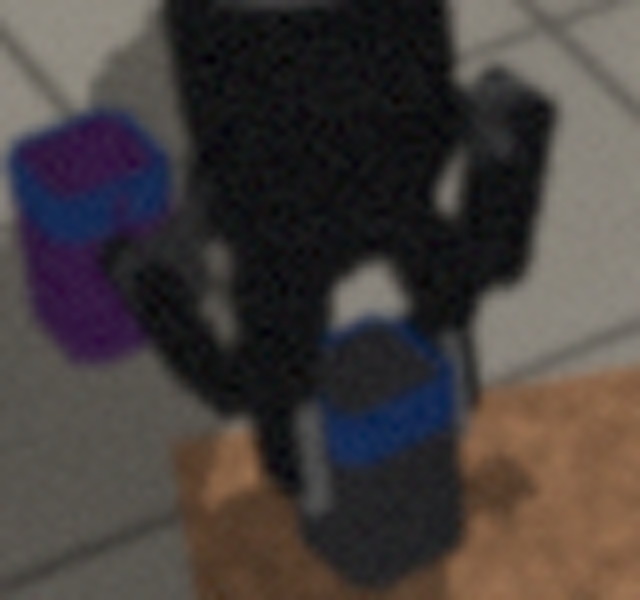

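{"fn": "play_rows", "kwargs": {"increments": [{"tx": -0.003,"ty": 0,"tz": 0,"twist": 0,"claw": 1},{"tx": -0.003,"ty": 0,"tz": 0.001,"twist": 0,"claw": 1},{"tx": -0.003,"ty": -0.001,"tz": 0.001,"twist": 0,"claw": 1}]}}

```text
time_s: 12.8
tcp_pos: [393.9, -283.3, 53.1]
tcp_rot: [3.135, -0.072, 0.108]
wrist_force: [1.1, 0.6, -4.2]
finger_gap: 39.3
```

Run:
```python
from model import *
s=robot.sense(); print(s["tcp_pos"],s["tcp_rot"],s["finger_gap"],s["wrist_force"],s["torque"])
C=cams()
crop(C["scene"],200,220,80,75,8,"s17")
```

```text
[ 393.90999299 -283.33403642   53.10394596] [ 3.13494857 -0.07162674  0.10825334] 39.327260171771414 [ 1.12210552  0.56316655 -4.20878366] [-0.01770529  0.1374636   0.02860099]
```

View pics/s17.png

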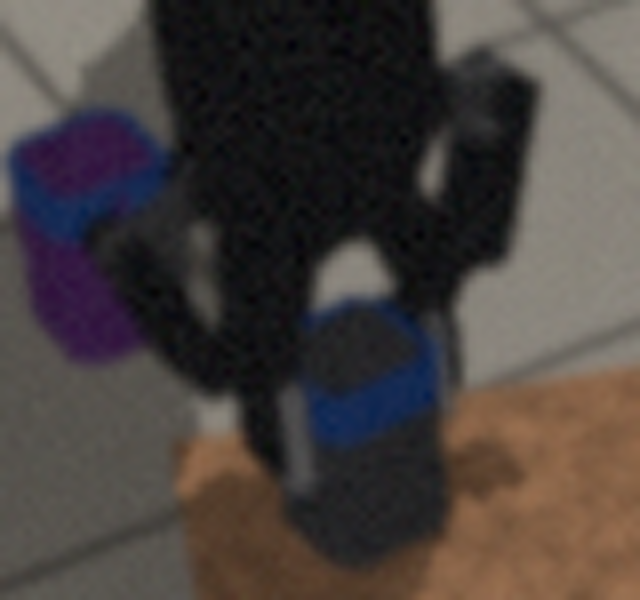

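{"fn": "play_rows", "kwargs": {"increments": [{"tx": 0,"ty": 0,"tz": 0.02,"twist": 0,"claw": 1},{"tx": 0,"ty": 0,"tz": 0.035,"twist": 0,"claw": 1},{"tx": 0,"ty": 0,"tz": 0.035,"twist": 0,"claw": 1},{"tx": 0,"ty": 0,"tz": 0.035,"twist": 0,"claw": 1},{"tx": 0,"ty": 0,"tz": 0.035,"twist": 0,"claw": 1},{"tx": 0.02,"ty": 0.033,"tz": 0.01,"twist": -3,"claw": 1},{"tx": 0.02,"ty": 0.033,"tz": 0,"twist": -3,"claw": 1},{"tx": 0.02,"ty": 0.033,"tz": 0,"twist": -3,"claw": 1},{"tx": 0.02,"ty": 0.033,"tz": 0,"twist": -3,"claw": 1},{"tx": 0.02,"ty": 0.033,"tz": 0,"twist": -3,"claw": 1},{"tx": 0.02,"ty": 0.033,"tz": 0,"twist": -3,"claw": 1},{"tx": 0.02,"ty": 0.033,"tz": 0,"twist": -3,"claw": 1},{"tx": 0,"ty": 0,"tz": 0,"twist": 0,"claw": 1},{"tx": 0,"ty": 0,"tz": 0,"twist": 0,"claw": 1}]}}

```text
time_s: 14.07
tcp_pos: [528.6, -45.7, 231.1]
tcp_rot: [-3.138, -0.069, -0.299]
wrist_force: [-0.4, -0.7, -4.2]
finger_gap: 39.5
```

{"fn": "play_rows", "kwargs": {"increments": [{"tx": 0.0175,"ty": 0.023,"tz": 0,"twist": 1,"claw": 1},{"tx": 0.0175,"ty": 0.023,"tz": 0,"twist": 0,"claw": 1},{"tx": 0.0175,"ty": 0.023,"tz": 0,"twist": 0,"claw": 1},{"tx": 0,"ty": 0,"tz": -0.02,"twist": 0,"claw": 1},{"tx": 0,"ty": 0,"tz": -0.01,"twist": 0,"claw": 1},{"tx": 0,"ty": 0,"tz": 0,"twist": 0,"claw": 1}]}}

```text
time_s: 14.57
tcp_pos: [580.4, 24.7, 199.3]
tcp_rot: [-3.137, -0.066, -0.281]
wrist_force: [0.5, -0.0, -4.0]
finger_gap: 38.9
```

Run:
```python
from model import *
s=robot.sense(); print(s["tcp_pos"],s["tcp_rot"],s["finger_gap"],s["wrist_force"],s["torque"])
C=cams()
crop(C["scene"],360,120,120,120,5,"s18")
```

```text
[580.44304244  24.66800574 199.34591983] [-3.13707551 -0.06556889 -0.28089553] 38.884554216161476 [ 0.52942413 -0.04308491 -3.9706656 ] [ 0.03121244  0.07748318 -0.03300594]
```

View pics/s18.png

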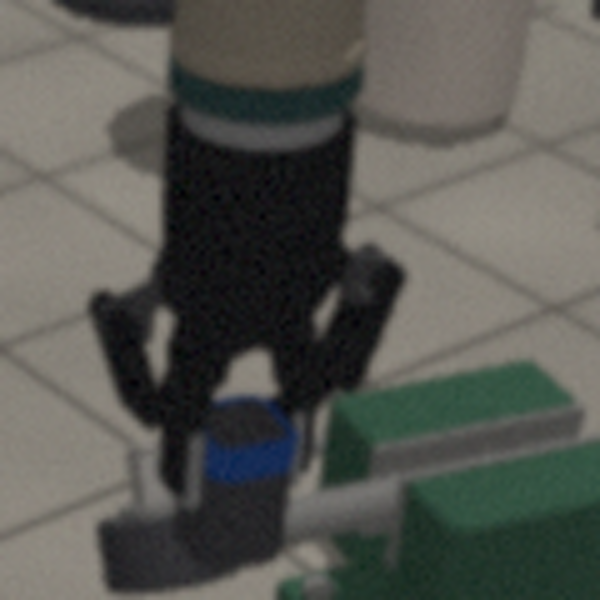

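{"fn": "play_rows", "kwargs": {"increments": [{"tx": 0,"ty": 0,"tz": -0.015,"twist": 0,"claw": 1},{"tx": 0,"ty": 0,"tz": -0.013,"twist": 0,"claw": 1},{"tx": 0,"ty": 0,"tz": 0,"twist": 0,"claw": 1},{"tx": 0,"ty": 0,"tz": 0,"twist": 0,"claw": 1}]}}

```text
time_s: 15.0
tcp_pos: [580.8, 18.9, 175.0]
tcp_rot: [-3.139, -0.07, -0.288]
wrist_force: [-0.2, -0.4, -3.9]
finger_gap: 39.3
```

Run:
```python
from model import *
s=robot.sense(); print(s["tcp_pos"],s["tcp_rot"],s["finger_gap"],s["wrist_force"],s["torque"])
C=cams()
crop(C["scene"],370,160,80,75,8,"s19")
```

```text
[580.84366092  18.85446656 175.02519315] [-3.13863625 -0.07007248 -0.28816428] 39.26712363301378 [-0.19237889 -0.4010663  -3.86288829] [ 0.03879436  0.10262272 -0.01319211]
```

View pics/s19.png

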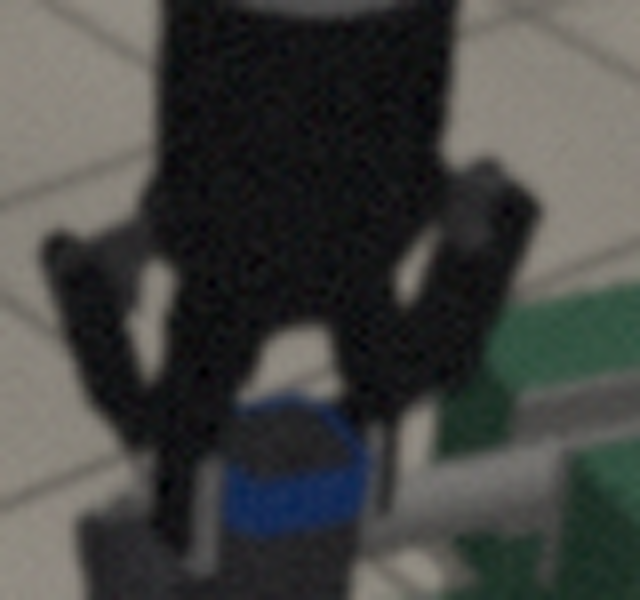

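{"fn": "play_rows", "kwargs": {"increments": [{"tx": -0.002,"ty": 0.005,"tz": -0.006,"twist": 0,"claw": 1},{"tx": -0.004,"ty": 0.001,"tz": 0,"twist": 0,"claw": 1},{"tx": 0,"ty": 0,"tz": 0,"twist": 0,"claw": 1}]}}

```text
time_s: 15.35
tcp_pos: [577.5, 24.9, 171.7]
tcp_rot: [-3.136, -0.078, -0.29]
wrist_force: [-0.6, 0.4, -3.6]
finger_gap: 38.8
```

{"fn": "play_rows", "kwargs": {"increments": [{"tx": -0.003,"ty": 0.001,"tz": 0,"twist": 0,"claw": 1},{"tx": -0.003,"ty": 0.001,"tz": 0,"twist": 0,"claw": 1},{"tx": -0.003,"ty": 0.001,"tz": 0,"twist": 0,"claw": 1}]}}

```text
time_s: 15.6
tcp_pos: [574.9, 26.7, 174.7]
tcp_rot: [-3.132, -0.092, -0.29]
wrist_force: [4.8, -2.2, -4.0]
finger_gap: 39.4
```

Run:
```python
from model import *
s=robot.sense(); print(s["tcp_pos"],s["tcp_rot"],s["finger_gap"],s["wrist_force"],s["torque"])
```

```text
[574.85492768  26.73654344 174.72816583] [-3.13206258 -0.09242481 -0.29000744] 39.36587077398717 [ 4.77909222 -2.16048972 -3.95552241] [-0.54604834 -1.04493906 -0.01580759]
```

{"fn": "play_rows", "kwargs": {"increments": [{"tx": -0.006,"ty": 0.001,"tz": -0.002,"twist": 0,"claw": 1},{"tx": -0.006,"ty": 0.001,"tz": -0.002,"twist": 0,"claw": 1},{"tx": -0.006,"ty": 0.001,"tz": -0.002,"twist": 0,"claw": 1}]}}

```text
time_s: 15.85
tcp_pos: [572.4, 27.2, 176.1]
tcp_rot: [-3.122, -0.126, -0.292]
wrist_force: [9.7, -3.3, -3.6]
finger_gap: 39.4
```

Run:
```python
from model import *
s=robot.sense(); print(s["tcp_pos"],s["tcp_rot"],s["finger_gap"],s["wrist_force"],s["torque"])
C=cams()
crop(C["scene"],370,160,80,75,8,"s20")
```

```text
[572.43081004  27.17243247 176.08684593] [-3.12184315 -0.12632712 -0.29225735] 39.43137304952392 [ 9.66161812 -3.3214136  -3.62544868] [-0.8843352  -2.24262077 -0.03426701]
```

View pics/s20.png

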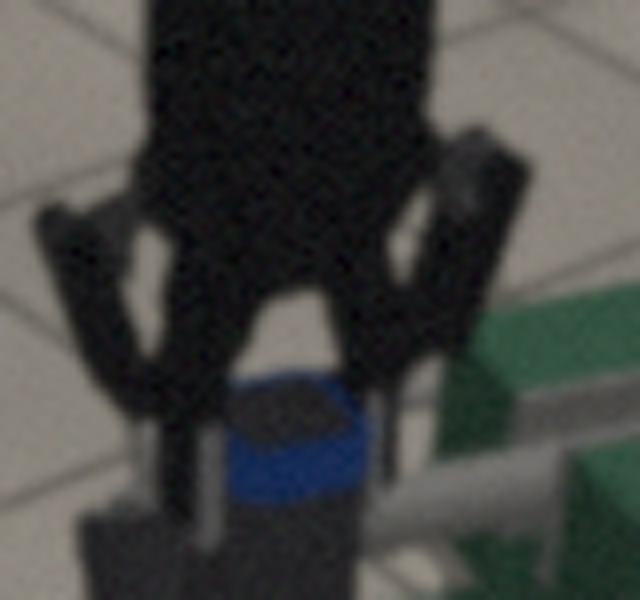

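{"fn": "play_rows", "kwargs": {"increments": [{"tx": -0.009,"ty": 0.002,"tz": -0.003,"twist": 0,"claw": 1},{"tx": -0.009,"ty": 0.002,"tz": -0.003,"twist": 0,"claw": 1},{"tx": -0.009,"ty": 0.002,"tz": -0.003,"twist": 0,"claw": 1},{"tx": -0.009,"ty": 0.002,"tz": -0.003,"twist": 0,"claw": 1}]}}

```text
time_s: 16.28
tcp_pos: [567.0, 28.1, 178.5]
tcp_rot: [-3.103, -0.19, -0.3]
wrist_force: [15.3, -7.2, -4.1]
finger_gap: 39.3
```

Run:
```python
from model import *
s=robot.sense(); print(s["tcp_pos"],s["tcp_rot"],s["finger_gap"],s["wrist_force"],s["torque"])
C=cams()
crop(C["scene"],370,160,80,75,8,"s21")
```

```text
[566.96318704  28.08814665 178.53790922] [-3.10293701 -0.18975659 -0.3004539 ] 39.273054199166204 [15.3053208  -7.16679355 -4.07227796] [-1.6757957  -3.30485776 -0.16240891]
```

View pics/s21.png

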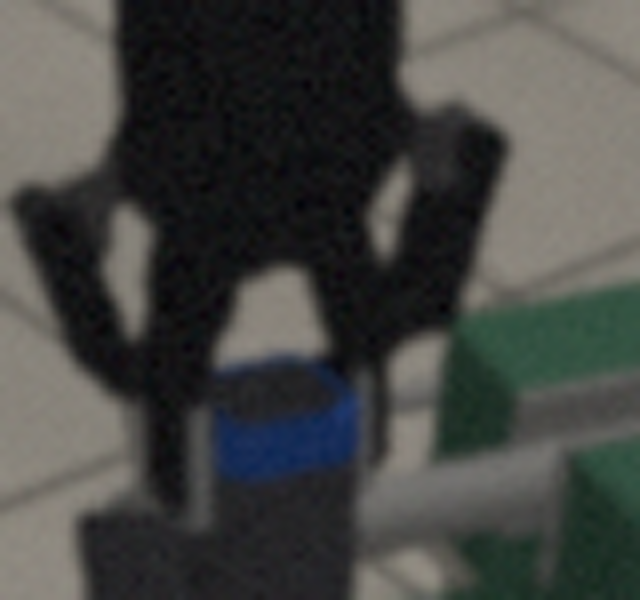

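{"fn": "play_rows", "kwargs": {"increments": [{"tx": -0.013,"ty": 0.004,"tz": -0.004,"twist": 0,"claw": 1},{"tx": -0.013,"ty": 0.004,"tz": -0.004,"twist": 0,"claw": 1},{"tx": -0.013,"ty": 0.004,"tz": -0.004,"twist": 0,"claw": 1},{"tx": -0.013,"ty": 0.004,"tz": -0.004,"twist": 0,"claw": 1}]}}

```text
time_s: 16.72
tcp_pos: [543.5, 35.0, 178.7]
tcp_rot: [-3.086, -0.248, -0.315]
wrist_force: [13.5, -7.8, -3.1]
finger_gap: 39.3
```

```bash
cat > st.py <<'E'
from model import *
from scipy.spatial.transform import Rotation as Ro
def st(pic=None,x=370,y=160,w=80,h=75,f=8):
    s=robot.sense(); R=Ro.from_euler("xyz",s["tcp_rot"]).as_matrix(); p=s["tcp_pos"]
    F=frame(1.308); l=np.array([-np.sin(1.308),np.cos(1.308),0]);y0=F[:,1]
    print("t",s["time_s"],"tcp",p.round(1),"y0,l: %.1f %.1f"%(p@y0,p@l),"gap %.1f"%s["finger_gap"])
    print("F",s["wrist_force"].round(1),"T",s["torque"].round(2),"tilt toward l %.3f, side %.3f, jaw az %.1f deg, jaw rise %.3f"%(-(R[:,2]@l), -(R[:,2]@y0), np.degrees(np.arctan2(R[1,1],R[0,1]))%180, R[2,1]))
    if pic:
        C=cams(); crop(C["scene"],x,y,w,h,f,pic)
E
python3 -c "
from st import *
st('s22')"
```

```text
t 16.7167 tcp [543.5  35.  178.7] y0,l: 175.0 -515.8 gap 39.3
F [13.5 -7.8 -3.1] T [-1.7  -2.81 -0.24] tilt toward l 0.248, side -0.042, jaw az 72.7 deg, jaw rise -0.053
```

View pics/s22.png

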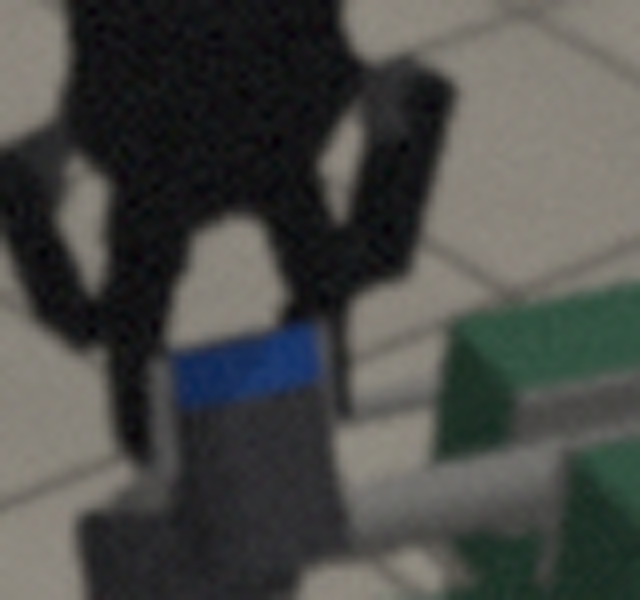

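{"fn": "play_rows", "kwargs": {"increments": [{"tx": 0.01,"ty": -0.003,"tz": 0.01,"twist": 0,"claw": 1},{"tx": 0,"ty": 0,"tz": 0.03,"twist": 0,"claw": 1},{"tx": 0,"ty": 0,"tz": 0.03,"twist": 0,"claw": 1},{"tx": 0,"ty": 0,"tz": 0,"twist": 0,"claw": 1},{"tx": 0,"ty": 0,"tz": 0,"twist": 0,"claw": 1}]}}

```text
time_s: 17.23
tcp_pos: [549.9, 32.5, 252.1]
tcp_rot: [-3.091, -0.244, -0.313]
wrist_force: [-0.9, -0.4, -5.2]
finger_gap: 39.3
```

```bash
python3 -c "
from st import *
st('s23',370,140)"
```

```text
t 17.2333 tcp [549.9  32.5 252.1] y0,l: 174.3 -522.6 gap 39.3
F [-0.9 -0.4 -5.2] T [ 0.07  0.61 -0.02] tilt toward l 0.244, side -0.038, jaw az 72.8 deg, jaw rise -0.049
```

View pics/s23.png

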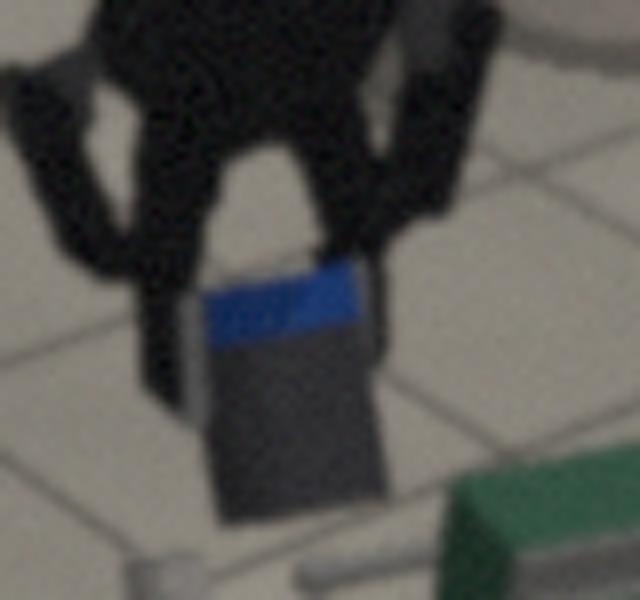

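```bash
cat > sock.py <<'E'
from st import *
def sock_axes(R,t):
    # rotate about jaw axis so socket axis leans t toward l
    j=R[:,1]; j=j if j[1]>0 else -j
    up=-R[:,2]; up=up  # tool tilt
    l=np.cross([0,0,1.],j); l/=np.linalg.norm(l)      # left of jaw -> toward robot
    l = l if l[0]<0 else -l
    w=np.cross(l,j); w = w if w[2]>0 else -w
    z=np.cos(t)*w+np.sin(t)*l; x=np.cross(j,z); return np.c_[x,j,z]
def sock_pts(p,R,t,g=45.6):
    A=sock_axes(R,t); gp=p+3*R[:,2]; m=gp-g*A[:,2]
    o=[]
    for h in(0,48,62):
        o.append([m+A@[x,y,h] for x,y in((20,13),(13,20),(-13,20),(-20,13),(-20,-13),(-13,-20),(13,-20),(20,-13))])
    return np.array(o),A,m
def ov(t,name,x=370,y=140,w=80,h=75,f=8,g=45.6,cam="scene"):
    C=cams();c=C[cam];s=robot.sense();R=Ro.from_euler("xyz",s["tcp_rot"]).as_matrix()
    o,A,m=sock_pts(s["tcp_pos"],R,t,g)
    im=cv2.resize(c["color"][y:y+h,x:x+w,::-1],None,fx=f,fy=f,interpolation=cv2.INTER_CUBIC)
    for k,P in enumerate(o): cv2.polylines(im,[np.round((proj(c,P)-[x,y]+.5)*f-.5).astype(int)],True,[(0,0,255),(0,255,255),(0,255,0)][k],1)
    cv2.imwrite(f"pics/{name}.png",im); return A,m
E
python3 -c "
from sock import *
ims=[]
for t in(.5,.6,.7):
    ov(t,'q',f=4+1); ims.append(cv2.imread('pics/q.png')[50:,50:300])
cv2.imwrite('pics/s24.png',np.hstack(ims))"
```

```text
(no output)
```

View pics/s24.png

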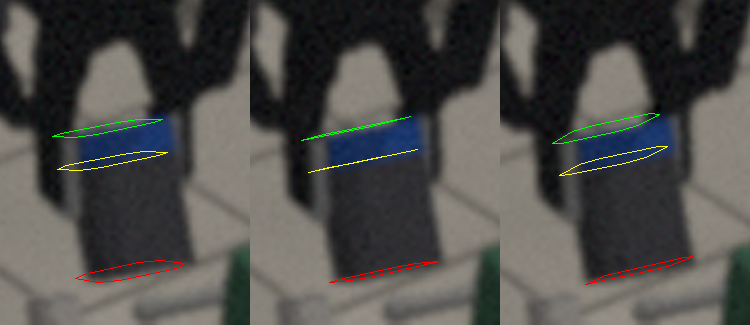

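```bash
python3 -c "
from sock import *
ov(.6,'t25',220,200,60,50,12,cam='top')"
```

```text
(no output)
```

View pics/t25.png

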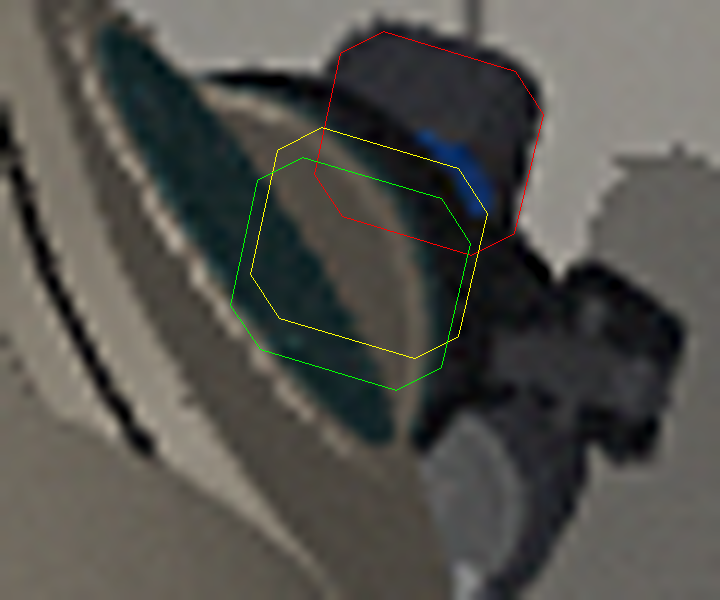

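```bash
python3 -c "
from sock import *
ims=[]
for t in(.5,.56,.62):
    ov(t,'q',240,195,28,35,10,cam='top'); ims.append(cv2.imread('pics/q.png')[:280])
a=np.hstack(ims)
ims=[]
for t in(.5,.56,.62):
    ov(t,'q',385,165,40,45,7); ims.append(cv2.imread('pics/q.png'))
b=np.hstack(ims); h=np.zeros((a.shape[0]+b.shape[0],840,3),np.uint8);h[:a.shape[0],:a.shape[1]]=a;h[a.shape[0]:,:b.shape[1]]=b
cv2.imwrite('pics/s26.png',cv2.resize(h[:,:],(800,int(h.shape[0]*800/840))))"
```

```text
(no output)
```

View pics/s26.png

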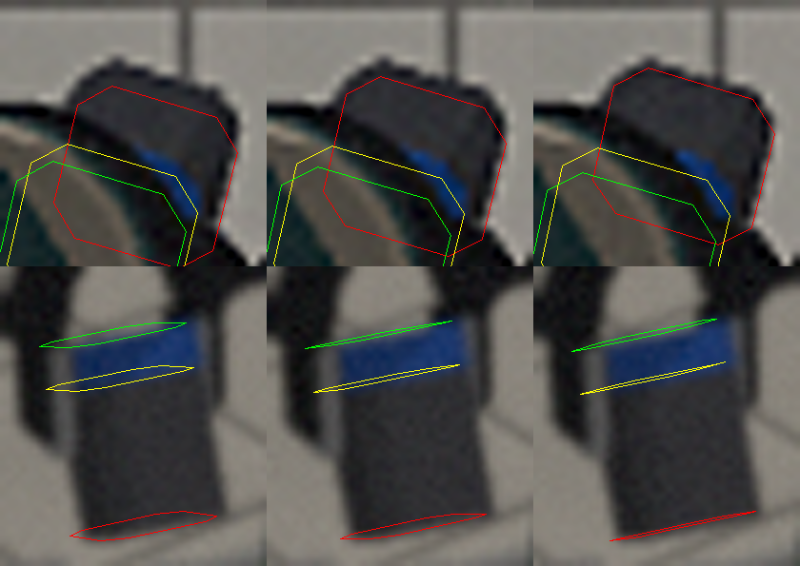

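```bash
python3 -c "
from sock import *
s=robot.sense();R=Ro.from_euler('xyz',s['tcp_rot']).as_matrix();p=s['tcp_pos']
o,A,m=sock_pts(p,R,.6)
F=frame(1.308);l=np.array([-np.sin(1.308),np.cos(1.308),0])
m=m-2*l
print('p',p,'m',m,'axis',A[:,2], 'drive z',F[:,2])
tip=np.array([504.7,44.8,148.4])
for h in(10,4,0,-26): print(h,(tip+h*F[:,2]-m).round(1))
"
```

```text
p [550.68851674  32.63407213 251.61471192] m [578.50226685  26.19969174 211.11809503] axis [-0.55144657  0.12801058  0.82433001] drive z [-0.51294915  0.13799255  0.84725511]
10 [-78.9  20.  -54.2]
4 [-75.9  19.2 -59.3]
0 [-73.8  18.6 -62.7]
-26 [-60.5  15.  -84.7]
```

{"fn": "play_rows", "kwargs": {"increments": [{"tx": -0.03,"ty": 0.007,"tz": 0,"twist": 0,"claw": 1},{"tx": -0.03,"ty": 0.007,"tz": 0,"twist": 0,"claw": 1},{"tx": -0.019,"ty": 0.006,"tz": 0,"twist": 0,"claw": 1},{"tx": 0,"ty": 0,"tz": -0.02,"twist": 0,"claw": 1},{"tx": 0,"ty": 0,"tz": -0.015,"twist": 0,"claw": 1},{"tx": 0,"ty": 0,"tz": 0,"twist": 0,"claw": 1},{"tx": 0,"ty": 0,"tz": 0,"twist": 0,"claw": 1}]}}

```text
time_s: 18.92
tcp_pos: [470.4, 53.5, 217.8]
tcp_rot: [-3.087, -0.25, -0.314]
wrist_force: [0.3, 0.3, -4.1]
finger_gap: 39.6
```

```bash
python3 -c "
from sock import *
st()
A,m=ov(.6,'s27',370,160,80,70,8); ov(.6,'t27',220,200,60,50,12,cam='top'); print(m)
tip=np.array([504.7,44.8,148.4]);l=np.array([-np.sin(1.308),np.cos(1.308),0]);F=frame(1.308);print((tip+4*F[:,2]-(m-2*l)).round(1))
"
```

```text
t 18.9167 tcp [470.4  53.5 217.8] y0,l: 173.8 -440.3 gap 39.6
F [ 0.3  0.3 -4.1] T [ 0.06  0.51 -0.03] tilt toward l 0.250, side -0.042, jaw az 72.8 deg, jaw rise -0.053
[496.801421    47.63748165 177.78392623]
[  3.9  -1.8 -26. ]
```

View pics/s27.png

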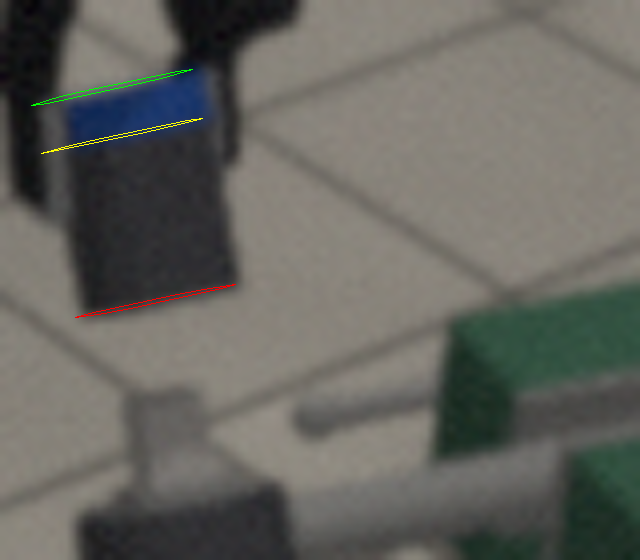

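View pics/t27.png

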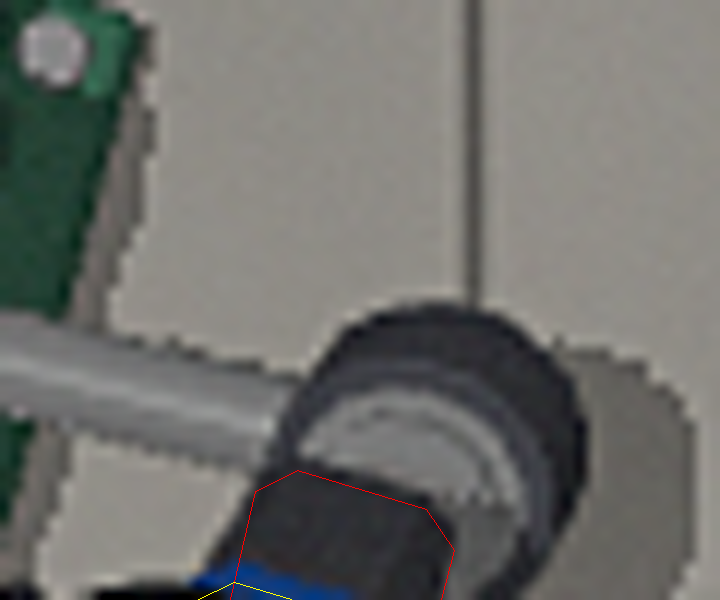

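{"fn": "play_rows", "kwargs": {"increments": [{"tx": 0.002,"ty": -0.001,"tz": -0.012,"twist": 0,"claw": 1},{"tx": 0.001,"ty": -0.001,"tz": -0.008,"twist": 0,"claw": 1},{"tx": 0,"ty": 0,"tz": 0,"twist": 0,"claw": 1},{"tx": 0,"ty": 0,"tz": 0,"twist": 0,"claw": 1}]}}

```text
time_s: 19.45
tcp_pos: [477.2, 51.0, 200.2]
tcp_rot: [-3.082, -0.257, -0.318]
wrist_force: [0.4, -0.3, -4.1]
finger_gap: 39.4
```

```bash
python3 -c "
from sock import *
st()
A,m=ov(.6,'s28',375,170,60,52,12); ov(.6,'t28',220,220,60,45,12,cam='top'); print(m)
tip=np.array([504.7,44.8,148.4]);l=np.array([-np.sin(1.308),np.cos(1.308),0]);F=frame(1.308);d=tip+0*F[:,2]-(m-2*l);print(d.round(1),(d@F).round(1))
"
```

```text
t 19.45 tcp [477.2  51.  200.2] y0,l: 173.2 -447.6 gap 39.4
F [ 0.4 -0.3 -4.1] T [0.08 0.54 0.04] tilt toward l 0.256, side -0.045, jaw az 72.6 deg, jaw rise -0.057
[503.1778242   45.39624928 159.91785867]
[ -0.4  -0.1 -11.5] [-6.4 -0.2 -9.6]
```

View pics/s28.png

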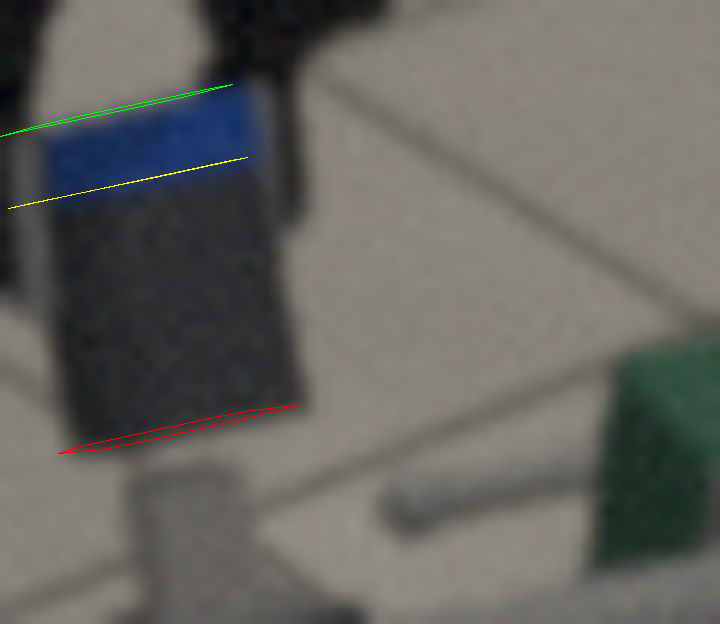

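View pics/t28.png

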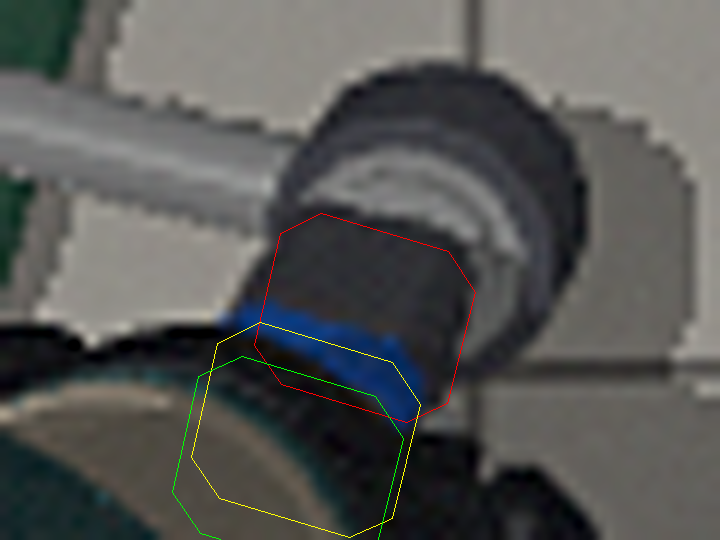

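{"fn": "play_rows", "kwargs": {"increments": [{"tx": -0.001,"ty": 0,"tz": -0.005,"twist": 0,"claw": 1},{"tx": 0,"ty": 0,"tz": -0.003,"twist": 0,"claw": 1},{"tx": 0,"ty": 0,"tz": 0,"twist": 0,"claw": 1},{"tx": 0,"ty": 0,"tz": 0,"twist": 0,"claw": 1}]}}

```text
time_s: 19.98
tcp_pos: [476.3, 51.3, 192.4]
tcp_rot: [-3.081, -0.259, -0.318]
wrist_force: [-0.2, 0.1, -3.7]
finger_gap: 39.3
```

```bash
python3 -c "
from sock import *
st()
A,m=ov(.6,'s29',375,170,60,52,12); ov(.6,'t29',220,220,60,45,12,cam='top'); print(m)
tip=np.array([504.7,44.8,148.4]);l=np.array([-np.sin(1.308),np.cos(1.308),0]);F=frame(1.308);d=tip+0*F[:,2]-(m-1*l);print(d.round(1),(d@F).round(1))
"
```

```text
t 19.9833 tcp [476.3  51.3 192.4] y0,l: 173.3 -446.6 gap 39.3
F [-0.2  0.1 -3.7] T [ 0.07  0.57 -0.05] tilt toward l 0.258, side -0.046, jaw az 72.7 deg, jaw rise -0.059
[502.38858262  45.6868553  152.0850151 ]
[ 1.3 -0.6 -3.7] [-0.7 -0.3 -3.9]
```

View pics/s29.png

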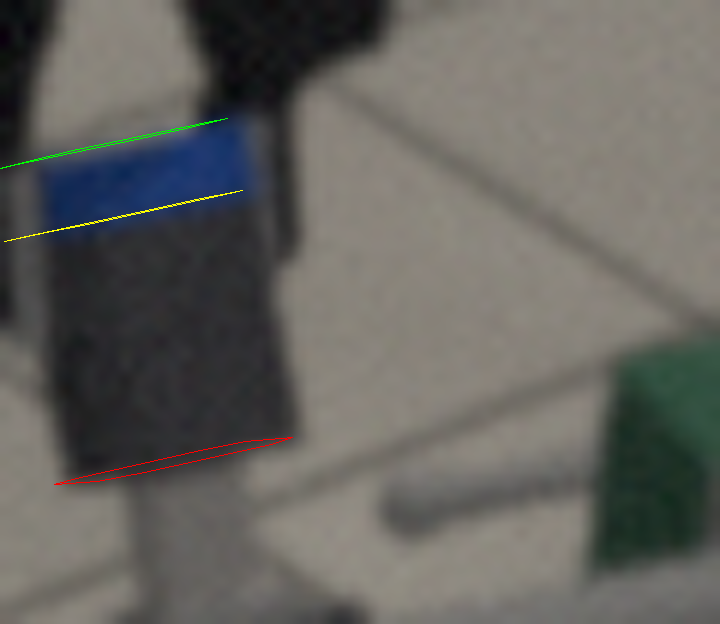

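View pics/t29.png

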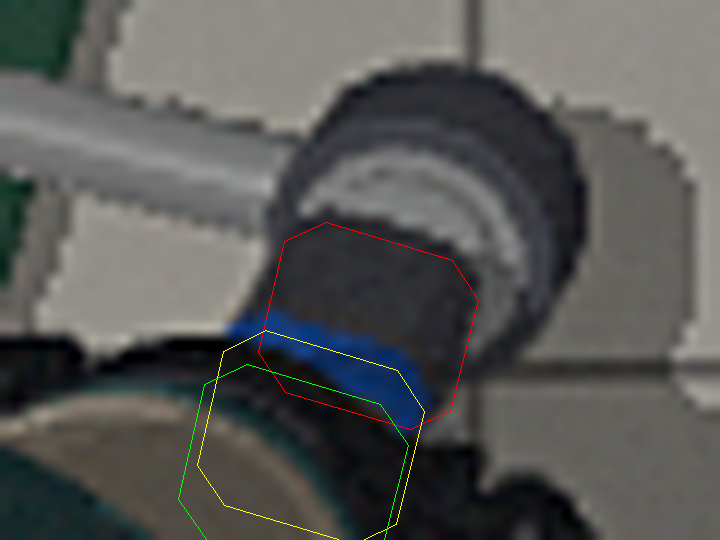

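{"fn": "play_rows", "kwargs": {"increments": [{"tx": 0.0015,"ty": -0.0004,"tz": -0.0025,"twist": 0,"claw": 1},{"tx": 0.0015,"ty": -0.0004,"tz": -0.0025,"twist": 0,"claw": 1},{"tx": 0.0015,"ty": -0.0004,"tz": -0.0025,"twist": 0,"claw": 1},{"tx": 0.001,"ty": 0,"tz": -0.0017,"twist": 0,"claw": 1}]}}

```text
time_s: 20.52
tcp_pos: [480.9, 50.6, 183.3]
tcp_rot: [-3.081, -0.258, -0.318]
wrist_force: [-0.5, -0.8, -3.9]
finger_gap: 39.4
```

```bash
python3 -c "
from sock import *
st()
A,m=ov(.6,'s30',375,170,60,52,12);  print(m)
tip=np.array([504.7,44.8,148.4]);l=np.array([-np.sin(1.308),np.cos(1.308),0]);F=frame(1.308);d=tip+0*F[:,2]-(m-1*l);print(d.round(1),(d@F).round(1))
"
```

```text
t 20.5167 tcp [480.9  50.6 183.3] y0,l: 173.8 -451.3 gap 39.4
F [-0.5 -0.8 -3.9] T [0.08 0.53 0.  ] tilt toward l 0.258, side -0.047, jaw az 72.7 deg, jaw rise -0.059
[507.02815996  44.94102467 142.72677187]
[-3.3  0.1  5.7] [ 0.3 -0.7  6.5]
```

View pics/s30.png

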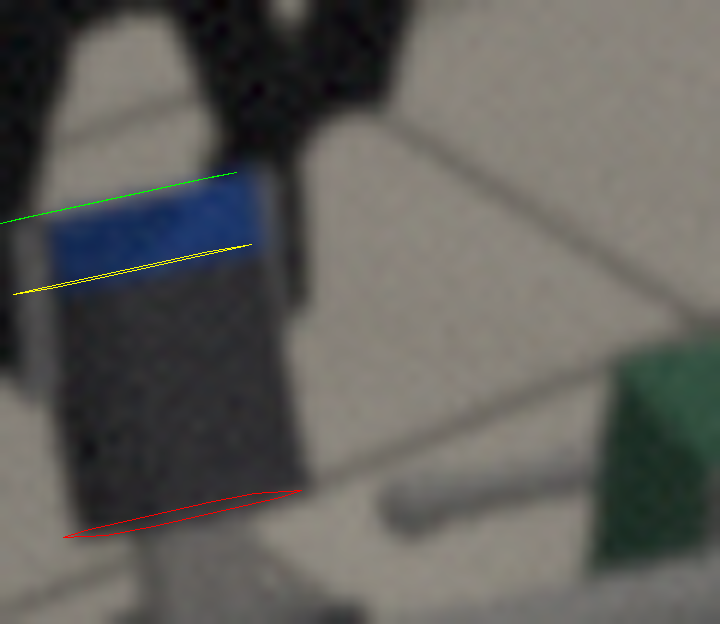

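{"fn": "play_rows", "kwargs": {"increments": [{"tx": 0.0015,"ty": -0.0004,"tz": -0.0025,"twist": 0,"claw": 1},{"tx": 0.0015,"ty": -0.0004,"tz": -0.0025,"twist": 0,"claw": 1},{"tx": 0.0015,"ty": -0.0004,"tz": -0.0025,"twist": 0,"claw": 1}]}}

```text
time_s: 20.87
tcp_pos: [485.2, 49.9, 176.0]
tcp_rot: [-3.08, -0.258, -0.318]
wrist_force: [-9.2, 0.6, 13.6]
finger_gap: 39.4
```

```bash
python3 -c "
from sock import *
st()
A,m=ov(.6,'s31',375,170,60,52,12);  print(m)
tip=np.array([504.7,44.8,148.4]);l=np.array([-np.sin(1.308),np.cos(1.308),0]);F=frame(1.308);d=tip+0*F[:,2]-(m-1*l);print(d.round(1),(d@F).round(1))
"
```

```text
t 20.8667 tcp [485.2  49.9 176. ] y0,l: 174.2 -455.6 gap 39.4
F [-9.2  0.6 13.6] T [ 0.14  1.33 -0.08] tilt toward l 0.258, side -0.047, jaw az 72.7 deg, jaw rise -0.059
[511.60039028  44.15350853 135.06594505]
[-7.9  0.9 13.3] [ 0.4 -1.2 15.5]
```

View pics/s31.png

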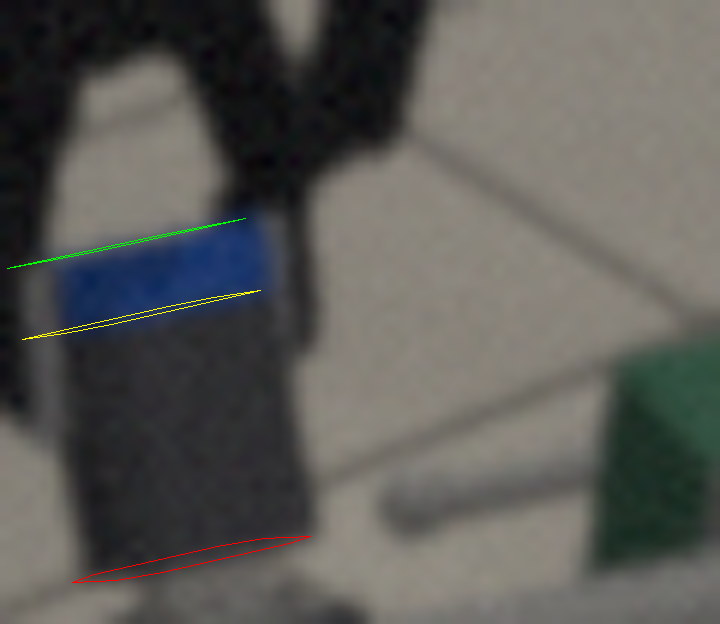

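{"fn": "play_rows", "kwargs": {"increments": [{"tx": 0.002,"ty": -0.0005,"tz": -0.0034,"twist": 0,"claw": 1},{"tx": 0.002,"ty": -0.0005,"tz": -0.0034,"twist": 0,"claw": 1}]}}

```text
time_s: 21.13
tcp_pos: [489.1, 48.6, 169.6]
tcp_rot: [-3.081, -0.259, -0.318]
wrist_force: [-41.6, 5.4, 86.1]
finger_gap: 39.3
```

```bash
cat > now.py <<'E'
from sock import *
import sys
st()
A,m=ov(.6,sys.argv[1],375,170,60,52,12)
tip=np.array([504.7,44.8,148.4]);l=np.array([-np.sin(1.308),np.cos(1.308),0]);F=frame(1.308);d=tip+0*F[:,2]-(m-1*l);print((d@F).round(1))
E
python3 now.py s32
```

```text
t 21.1333 tcp [489.1  48.6 169.6] y0,l: 174.0 -459.7 gap 39.3
F [-41.6   5.4  86.1] T [-0.04  4.08 -0.33] tilt toward l 0.258, side -0.046, jaw az 72.7 deg, jaw rise -0.059
[ 0.5 -0.9 22. ]
```

{"fn": "play_rows", "kwargs": {"increments": [{"tx": -0.0005,"ty": 0.0001,"tz": 0.001,"twist": 0,"claw": 1}]}}

```text
time_s: 21.32
tcp_pos: [488.4, 48.7, 171.3]
tcp_rot: [-3.081, -0.26, -0.317]
wrist_force: [2.2, 0.8, -8.7]
finger_gap: 39.4
```

```bash
python3 now.py s33
```

```text
t 21.3167 tcp [488.4  48.7 171.3] y0,l: 173.9 -459.0 gap 39.4
F [ 2.2  0.8 -8.7] T [0.26 0.59 0.03] tilt toward l 0.259, side -0.047, jaw az 72.7 deg, jaw rise -0.059
[ 0.3 -0.9 20.8]
```

View pics/s33.png

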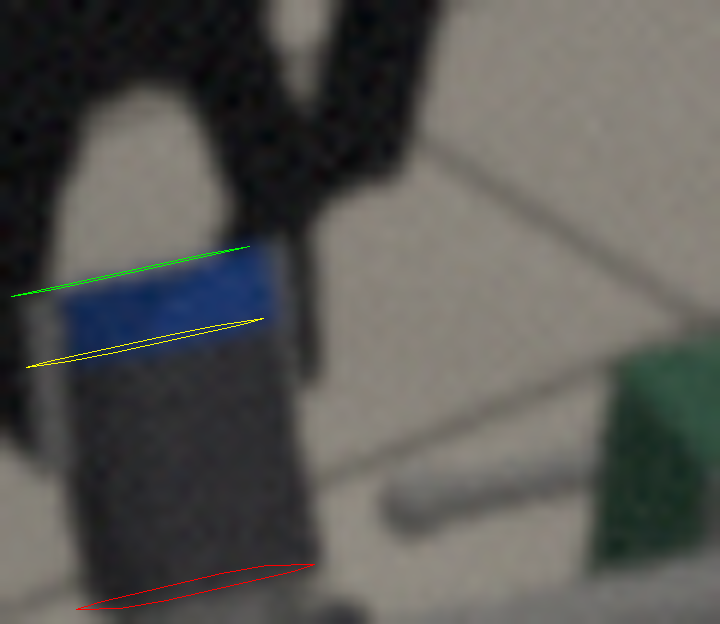

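```bash
python3 -c "
from sock import *
C=cams();F=frame(1.308);tip=np.array([504.7,45.2,148.5]);root=tip-26*F[:,2]
rows=[]
for cam,x,y,w,h,f in(('scene',375,170,60,60,6),('top',225,215,60,45,6)):
  ims=[]
  for d in(0,4):
    c=C[cam];im=cv2.resize(c['color'][y:y+h,x:x+w,::-1],None,fx=f,fy=f,interpolation=cv2.INTER_CUBIC)
    for k,hh in enumerate((0,48,62)):
        P=np.array([root+F@[a,b,hh+d] for a,b in((20,13),(13,20),(-13,20),(-20,13),(-20,-13),(-13,-20),(13,-20),(20,-13))])
        cv2.polylines(im,[np.round((proj(c,P)-[x,y]+.5)*f-.5).astype(int)],True,[(0,0,255),(0,255,255),(0,255,0)][k],1)
    ims.append(im)
  rows.append(np.hstack(ims))
cv2.imwrite('pics/s34.png',np.vstack(rows)[:600])
"
```

```text
(no output)
```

View pics/s34.png

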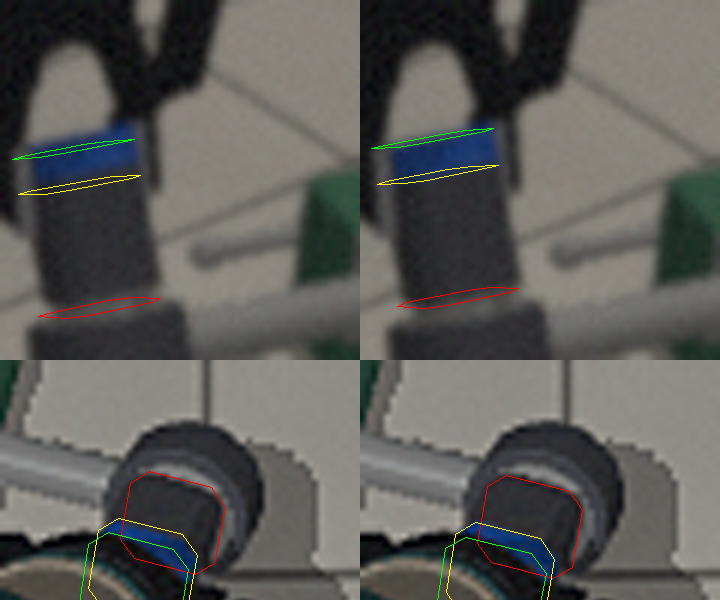

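{"fn": "play_rows", "kwargs": {"increments": [{"tx": 0,"ty": 0,"tz": 0,"twist": 0,"claw": 0.05},{"tx": 0,"ty": 0,"tz": 0,"twist": 0,"claw": -0.1},{"tx": 0,"ty": 0,"tz": 0,"twist": 0,"claw": -0.1}]}}

```text
time_s: 21.77
tcp_pos: [491.0, 49.1, 171.5]
tcp_rot: [-3.078, -0.263, -0.318]
wrist_force: [-0.5, -0.0, -0.6]
finger_gap: 47.2
```

```bash
python3 now.py s35; python3 -c "
from h import *
c=robot.read_camera('scene'); crop(c,375,185,40,45,13,'s36')"
```

```text
t 21.7667 tcp [491.   49.1 171.5] y0,l: 175.0 -461.4 gap 47.2
F [-0.5 -0.  -0.6] T [ 0.01  0.27 -0.  ] tilt toward l 0.262, side -0.049, jaw az 72.7 deg, jaw rise -0.061
[-1.9 -2.  21.7]
```

View pics/s36.png

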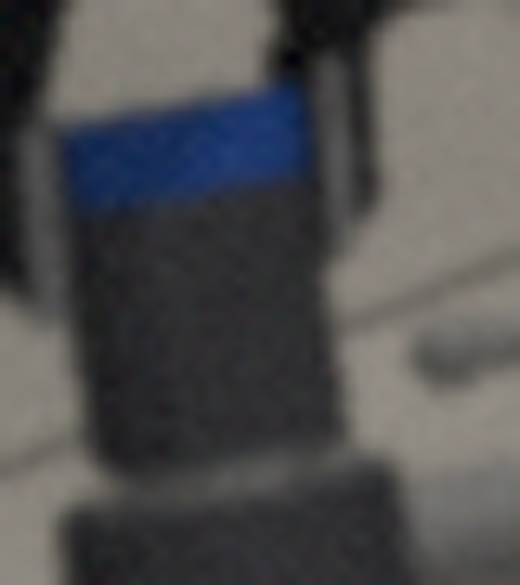

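{"fn": "play_rows", "kwargs": {"increments": [{"tx": 0,"ty": 0,"tz": 0,"twist": 0,"claw": 1},{"tx": 0,"ty": 0,"tz": 0,"twist": 0,"claw": 1},{"tx": 0,"ty": 0,"tz": 0,"twist": 0,"claw": 1}]}}

```text
time_s: 22.17
tcp_pos: [490.5, 48.8, 171.9]
tcp_rot: [-3.079, -0.262, -0.318]
wrist_force: [0.3, 0.4, -2.2]
finger_gap: 39.2
```

```bash
python3 now.py s37
```

```text
t 22.1667 tcp [490.5  48.8 171.9] y0,l: 174.6 -460.9 gap 39.2
F [ 0.3  0.4 -2.2] T [0.07 0.29 0.02] tilt toward l 0.262, side -0.048, jaw az 72.7 deg, jaw rise -0.060
[-1.8 -1.6 21.2]
```

Now a gentle push in 1 mm steps.

{"fn": "play_rows", "kwargs": {"increments": [{"tx": 0.0005,"ty": -0.0001,"tz": -0.0009,"twist": 0,"claw": 1},{"tx": 0.0005,"ty": -0.0001,"tz": -0.0009,"twist": 0,"claw": 1}]}}

```text
time_s: 22.43
tcp_pos: [490.5, 48.9, 171.7]
tcp_rot: [-3.08, -0.264, -0.318]
wrist_force: [-7.9, 1.1, 19.7]
finger_gap: 39.5
```

```bash
python3 now.py s38
```

```text
t 22.4333 tcp [490.5  48.9 171.7] y0,l: 174.6 -460.9 gap 39.5
F [-7.9  1.1 19.7] T [-0.17  0.96 -0.17] tilt toward l 0.263, side -0.047, jaw az 72.7 deg, jaw rise -0.060
[-1.7 -1.6 21.3]
```

{"fn": "play_rows", "kwargs": {"increments": [{"tx": 0.0009,"ty": -0.0002,"tz": -0.0015,"twist": 0,"claw": 1},{"tx": 0.0009,"ty": -0.0002,"tz": -0.0015,"twist": 0,"claw": 1}]}}

```text
time_s: 22.7
tcp_pos: [490.4, 48.9, 171.6]
tcp_rot: [-3.081, -0.266, -0.318]
wrist_force: [-13.3, 1.6, 27.5]
finger_gap: 39.8
```

```bash
python3 now.py s39
```

```text
t 22.7 tcp [490.4  48.9 171.6] y0,l: 174.6 -460.9 gap 39.8
F [-13.3   1.6  27.5] T [-0.08  1.41 -0.28] tilt toward l 0.266, side -0.046, jaw az 72.7 deg, jaw rise -0.059
[-1.7 -1.6 21.4]
```

{"fn": "play_rows", "kwargs": {"increments": [{"tx": 0,"ty": 0,"tz": 0,"twist": 0,"claw": 1},{"tx": 0,"ty": 0,"tz": 0,"twist": 0,"claw": -0.2},{"tx": 0,"ty": 0,"tz": 0,"twist": 0,"claw": -0.6},{"tx": 0,"ty": 0,"tz": 0,"twist": 0,"claw": -0.6},{"tx": -0.01,"ty": 0.002,"tz": 0.02,"twist": 0,"claw": -0.6},{"tx": -0.015,"ty": 0.004,"tz": 0.03,"twist": 0,"claw": -0.6},{"tx": -0.015,"ty": 0.004,"tz": 0.03,"twist": 0,"claw": -0.6},{"tx": -0.01,"ty": -0.038,"tz": 0,"twist": 0,"claw": -0.6},{"tx": -0.01,"ty": -0.038,"tz": 0,"twist": 0,"claw": -0.6},{"tx": -0.01,"ty": -0.038,"tz": 0,"twist": 0,"claw": -0.6},{"tx": -0.01,"ty": -0.038,"tz": 0,"twist": 0,"claw": -0.6}]}}

```text
time_s: 23.72
tcp_pos: [413.4, -85.2, 256.1]
tcp_rot: [-3.076, -0.274, -0.296]
wrist_force: [0.8, -0.3, -0.3]
finger_gap: 68.2
```

```bash
cat > fin.py <<'E'
from sock import *
import sys
st()
C=cams()
for cam,x,y,w,h,f in(('scene',372,182,45,50,12),('top',222,208,50,48,12)):
    crop(C[cam],x,y,w,h,f,sys.argv[1]+cam)
E
python3 fin.py f1
```

```text
t 23.7167 tcp [413.4 -85.2 256.1] y0,l: 25.2 -421.3 gap 68.2
F [ 0.8 -0.3 -0.3] T [-0.03  0.24 -0.01] tilt toward l 0.272, side -0.057, jaw az 74.1 deg, jaw rise -0.063
```

View pics/f1scene.png

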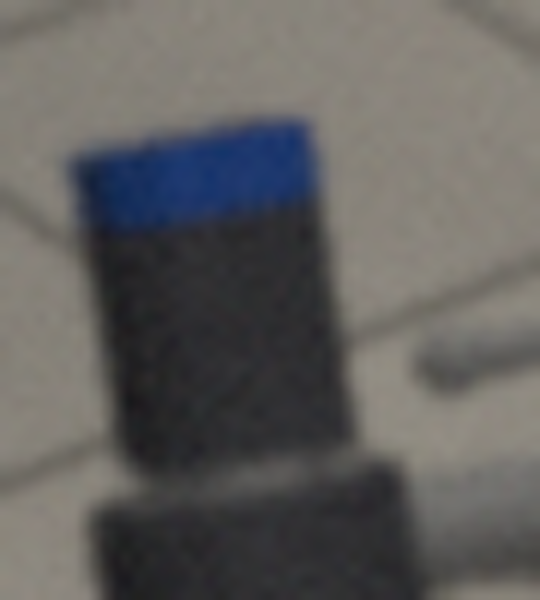

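View pics/f1top.png

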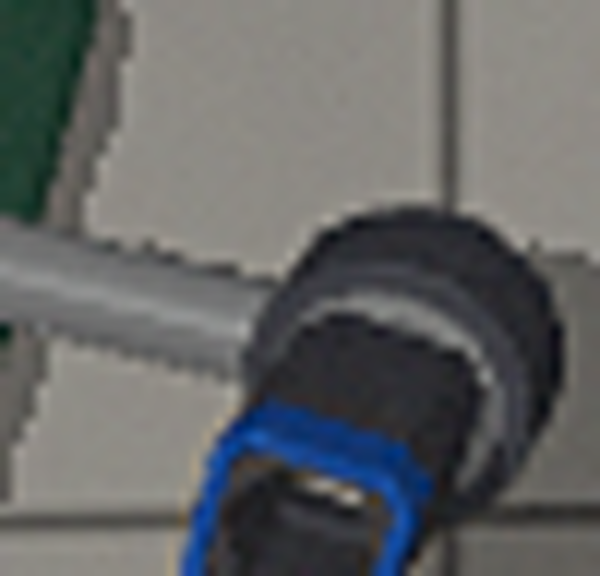

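```bash
python3 -c "
from sock import *
C=cams()
t=tri(C,(390.1,209.2),(250.5,246.0)); print('tip',t)
F=frame(1.308)
print('home top', t-26*F[:,2]+62*F[:,2])
crop(C['top'],225,225,48,48,12,'f2top')
crop(C['scene'],372,186,28,20,25,'f2scene')
"
```

```text
tip [505.18852821  46.0882716  149.88077178]
home top [486.72235875  51.05600347 180.38195578]
```

View pics/f2top.png

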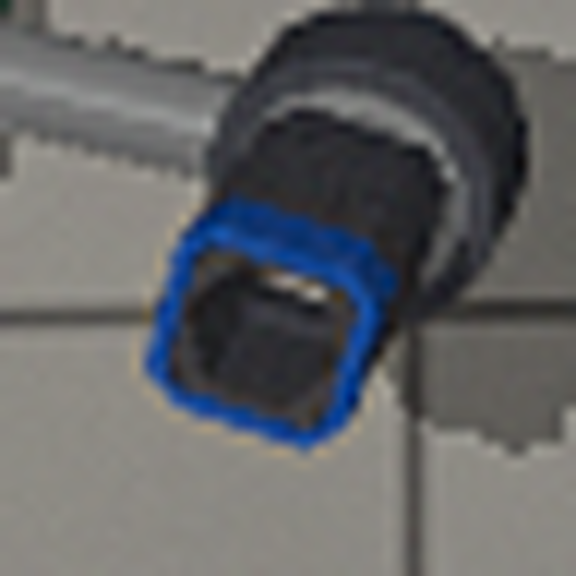

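View pics/f2scene.png

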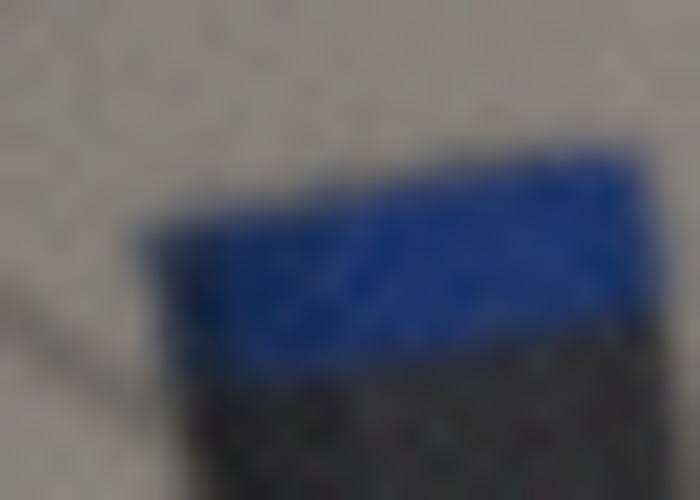

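```bash
python3 -c "
from sock import *
C=cams();F=frame(1.308)
T=tri(C,(387.2,193.0),(246.8,252.6)); t=tri(C,(390.1,209.2),(250.5,246.0))
print(T, (T-t)@F, np.linalg.norm(T-t))
root=t-26*F[:,2]
rows=[]
for cam,x,y,w,h,f in(('scene',372,182,40,45,7),('top',228,215,40,43,7)):
  ims=[]
  for d in(0,4):
    c=C[cam];im=cv2.resize(c['color'][y:y+h,x:x+w,::-1],None,fx=f,fy=f,interpolation=cv2.INTER_CUBIC)
    for k,hh in enumerate((0,48,62)):
        P=np.array([root+F@[a,b,hh+d] for a,b in((20,13),(13,20),(-13,20),(-20,13),(-20,-13),(-13,-20),(13,-20),(20,-13))])
        cv2.polylines(im,[np.round((proj(c,P)-[x,y]+.5)*f-.5).astype(int)],True,[(0,0,255),(0,255,255),(0,255,0)][k],1)
    ims.append(im)
  rows.append(np.hstack(ims))
cv2.imwrite('pics/f3.png',np.vstack(rows))
"
```

```text
[485.70287984  50.47679841 182.16221453] [ 0.23902924 -0.82416155 37.95134818] 37.96104853727926
```

View pics/f3.png

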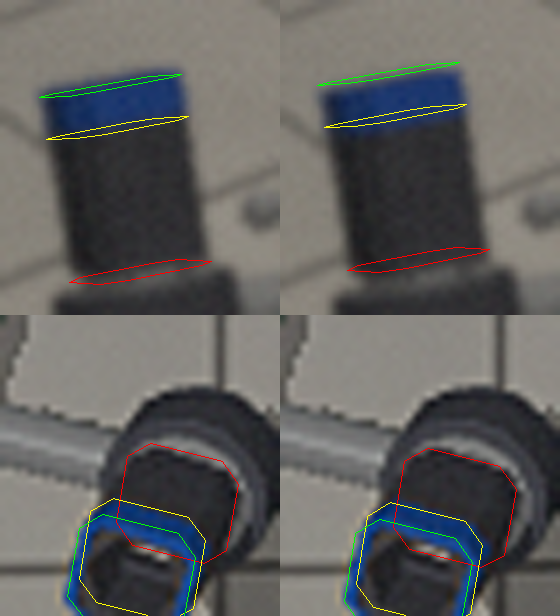

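```bash
python3 -c "
from sock import *
from scipy.optimize import least_squares
C=cams();F=frame(1.308); t=tri(C,(390.1,209.2),(250.5,246.0)); root=t-26*F[:,2]
T=[((20,13,0),(297,108)),((20,-13,0),(432,150)),((13,-20,0),(448,185)),((-13,20,62),(150,362)),((-20,13,62),(172,397)),((-20,-13,62),(300,448)),((-13,-20,62),(345,425)),((13,20,62),(185,245)),((20,-13,48),(398,262))]
S=[((13,20,62),(308,118)),((13,-20,62),(80,158)),((20,13,0),(348,442)),((20,-13,0),(145,473)),((13,-20,0),(118,445)),((20,13,48),(318,200)),((20,-13,48),(105,235))]
Xt=np.array([a for a,_ in T],float);pt=np.array([b for _,b in T])/12-.5+[225,225]
Xs=np.array([a for a,_ in S],float);ps=np.array([b for _,b in S])/12-.5+[372,182]
def f(v):
    A=F@Ro.from_rotvec(v[3:]).as_matrix(); m=root+F@v[:3]
    return np.r_[(proj(C['top'],m+Xt@A.T)-pt).ravel(),(proj(C['scene'],m+Xs@A.T)-ps).ravel()]
r=least_squares(f,np.zeros(6),loss='soft_l1',f_scale=.5);J=r.jac;cov=np.linalg.inv(J.T@J)*.6**2
print(r.x.round(3),np.sqrt(np.diag(cov)).round(3));print(f(r.x).reshape(-1,2).round(1).tolist())
"
```

```text
[-0.554 -0.511  2.552  0.024  0.004 -0.16 ] [1.364 1.192 0.885 0.026 0.032 0.042]
[[1.0, -0.3], [-0.2, 0.2], [0.2, 0.8], [0.1, -0.4], [0.2, 0.2], [-0.1, 0.1], [-0.1, 0.7], [0.5, 0.0], [-1.6, -1.1], [-1.2, -0.1], [1.0, 0.0], [-1.7, 0.3], [4.3, 0.0], [2.8, 2.8], [-3.0, -0.3], [3.7, -0.9]]
```

```bash
python3 -c "
from sock import *
C=cams()
crop(C['top'],232,225,34,28,14,'now'); n=cv2.imread('pics/now.png')
o=cv2.imread('pics/t11.png'); o=cv2.resize(o,None,fx=14/24,fy=14/24)
F=frame(1.308);c=C['top'];t=tri(C,(390.1,209.2),(250.5,246.0)); root=t-26*F[:,2];print(root)
o2=np.zeros((28*14,34*14,3),np.uint8); hh=min(28*14-42,o.shape[0]); o2[42:42+hh,:o.shape[1]]=o[:hh,:34*14]
n2=n.copy();o3=o2.copy()
for r,col in((19,(0,255,255)),):
    q=np.round((proj(c,circ(root,1.308,r,0))-[232,225]+.5)*14-.5).astype(int)
    for im in (o3,n2): cv2.polylines(im,[q],True,col,1)
    P=np.array([root+F@[a,b,0] for a,b in((20,13),(13,20),(-13,20),(-20,13),(-20,-13),(-13,-20),(13,-20),(20,-13))])
    for im in (o3,n2): cv2.polylines(im,[np.round((proj(c,P)-[232,225]+.5)*14-.5).astype(int)],True,(0,0,255),1)
v=np.vstack([np.hstack([o2,n]),np.hstack([o3,n2])]);cv2.imwrite('pics/f4.png',cv2.resize(v,None,fx=.75,fy=.75))
"
```

```text
[518.52520616  42.50046525 127.85213889]
```

View pics/f4.png

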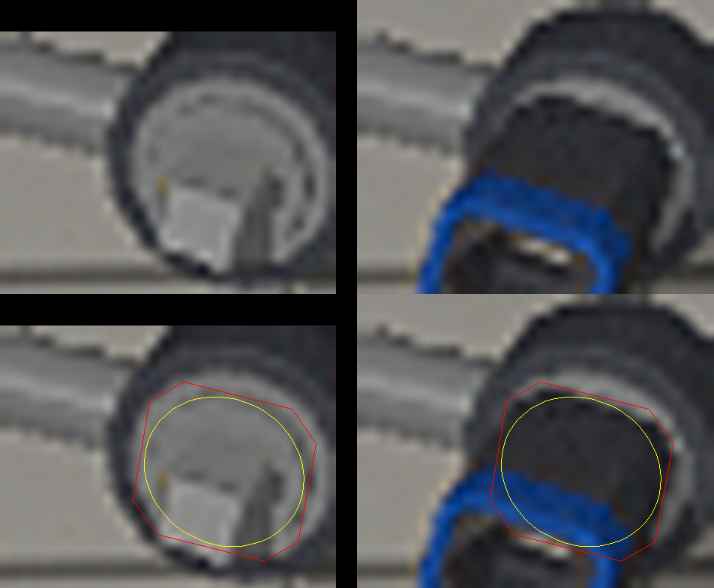

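{"fn": "play_rows", "kwargs": {"increments": [{"tx": 0.01,"ty": 0.038,"tz": 0,"twist": 0,"claw": -0.6},{"tx": 0.01,"ty": 0.038,"tz": 0,"twist": 0,"claw": -0.6},{"tx": 0.01,"ty": 0.038,"tz": 0,"twist": 0,"claw": -0.6},{"tx": 0.007,"ty": 0.03,"tz": 0,"twist": 0,"claw": -0.6},{"tx": 0,"ty": 0,"tz": 0,"twist": 0,"claw": -0.6},{"tx": 0,"ty": 0,"tz": 0,"twist": 0,"claw": -0.6}]}}

```text
time_s: 24.72
tcp_pos: [451.3, 67.6, 255.6]
tcp_rot: [-3.073, -0.272, -0.297]
wrist_force: [0.0, -0.8, 1.1]
finger_gap: 68.3
```

```bash
python3 -c "
from sock import *
st('s40',355,130,80,80,7)"
```

```text
t 24.7167 tcp [451.3  67.6 255.6] y0,l: 182.5 -418.3 gap 68.3
F [ 0.  -0.8  1.1] T [-0.06  0.36 -0.02] tilt toward l 0.271, side -0.060, jaw az 74.1 deg, jaw rise -0.066
```

View pics/s40.png

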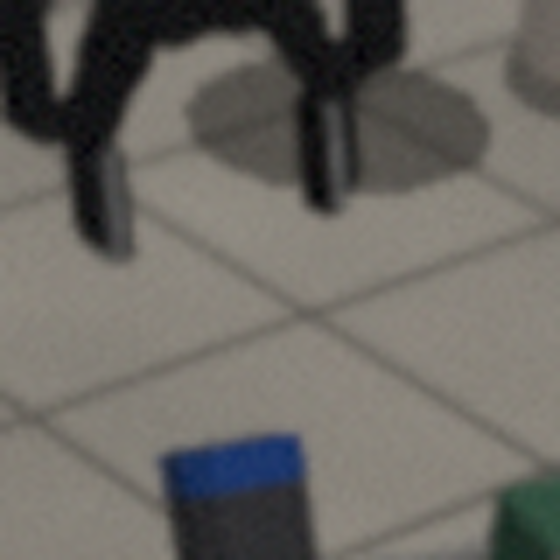

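{"fn": "play_rows", "kwargs": {"increments": [{"tx": 0.004,"ty": -0.0095,"tz": -0.01,"twist": 0,"claw": -0.6},{"tx": 0.012,"ty": -0.003,"tz": -0.025,"twist": 0,"claw": -0.6},{"tx": 0.012,"ty": -0.003,"tz": -0.025,"twist": 0,"claw": -0.6},{"tx": 0,"ty": 0,"tz": 0,"twist": 0,"claw": -0.6},{"tx": 0,"ty": 0,"tz": 0,"twist": 0,"claw": -0.6}]}}

```text
time_s: 25.23
tcp_pos: [478.8, 43.6, 194.6]
tcp_rot: [-3.076, -0.274, -0.307]
wrist_force: [0.2, 0.5, -0.6]
finger_gap: 68.2
```

```bash
python3 -c "
from sock import *
st('s41',355,140,80,80,7)"
```

```text
t 25.2333 tcp [478.8  43.6 194.6] y0,l: 166.5 -451.0 gap 68.2
F [ 0.2  0.5 -0.6] T [ 0.07  0.28 -0.  ] tilt toward l 0.272, side -0.054, jaw az 73.4 deg, jaw rise -0.063
```

View pics/s41.png

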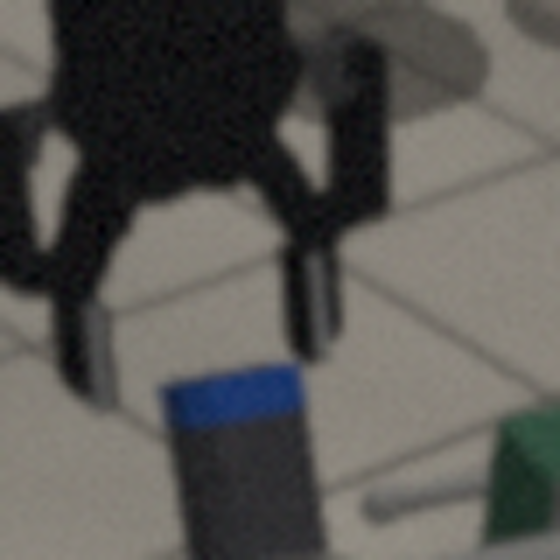

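{"fn": "play_rows", "kwargs": {"increments": [{"tx": 0.002,"ty": 0.008,"tz": 0,"twist": 0,"claw": -0.6},{"tx": 0,"ty": 0,"tz": 0,"twist": 0,"claw": -0.6},{"tx": 0.005,"ty": -0.001,"tz": -0.01,"twist": 0,"claw": -0.6},{"tx": 0.004,"ty": -0.001,"tz": -0.009,"twist": 0,"claw": -0.5},{"tx": 0,"ty": 0,"tz": 0,"twist": 0,"claw": -0.5}]}}

```text
time_s: 25.75
tcp_pos: [491.6, 52.0, 182.2]
tcp_rot: [-3.068, -0.284, -0.309]
wrist_force: [0.8, -0.9, -1.0]
finger_gap: 64.0
```

```bash
python3 -c "
from sock import *
st('s42',355,150,80,80,7)"
```

```text
t 25.75 tcp [491.6  52.  182.2] y0,l: 178.0 -461.2 gap 64.0
F [ 0.8 -0.9 -1. ] T [0.03 0.35 0.03] tilt toward l 0.283, side -0.060, jaw az 73.5 deg, jaw rise -0.070
```

View pics/s42.png

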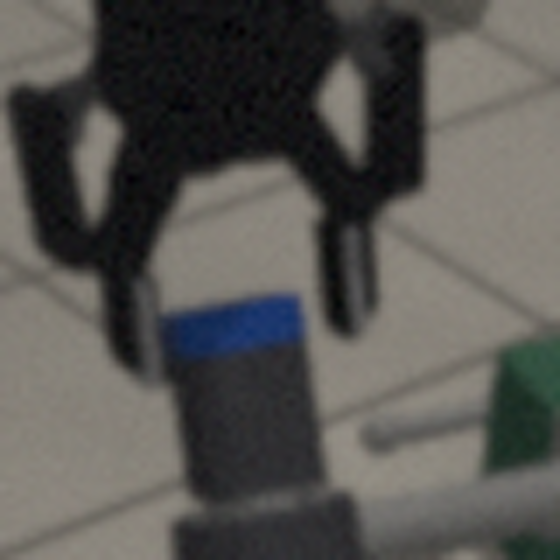

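{"fn": "play_rows", "kwargs": {"increments": [{"tx": -0.001,"ty": -0.0035,"tz": -0.004,"twist": 0,"claw": -0.5},{"tx": 0,"ty": 0,"tz": -0.004,"twist": 0,"claw": -0.3},{"tx": 0,"ty": 0,"tz": 0,"twist": 0,"claw": -0.1},{"tx": 0,"ty": 0,"tz": 0,"twist": 0,"claw": 0.5},{"tx": 0,"ty": 0,"tz": 0,"twist": 0,"claw": 1},{"tx": 0,"ty": 0,"tz": 0,"twist": 0,"claw": 1},{"tx": 0,"ty": 0,"tz": 0,"twist": 0,"claw": 1}]}}

```text
time_s: 26.43
tcp_pos: [490.8, 48.5, 180.2]
tcp_rot: [-3.069, -0.284, -0.31]
wrist_force: [0.6, 0.2, -3.8]
finger_gap: 39.6
```

```bash
python3 -c "
from sock import *
st('s43',370,160,50,60,10)"
```

```text
t 26.4333 tcp [490.8  48.5 180.2] y0,l: 174.4 -461.4 gap 39.6
F [ 0.6  0.2 -3.8] T [-0.07  0.28  0.04] tilt toward l 0.283, side -0.059, jaw az 73.4 deg, jaw rise -0.070
```

View pics/s43.png

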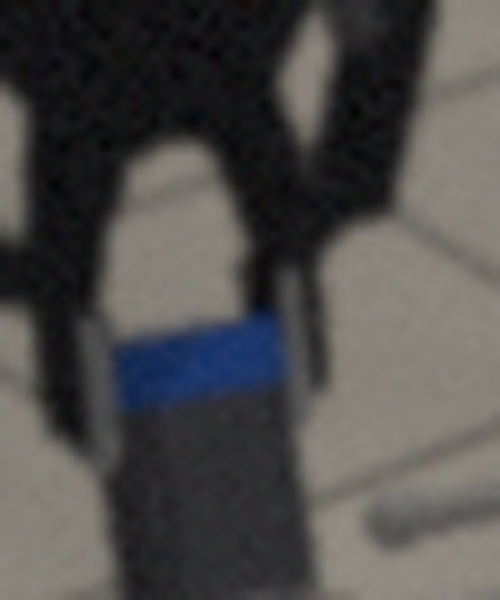

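{"fn": "play_rows", "kwargs": {"increments": [{"tx": 0.0008,"ty": -0.0002,"tz": -0.0013,"twist": 0,"claw": 1},{"tx": 0.0008,"ty": -0.0002,"tz": -0.0013,"twist": 1.5,"claw": 1},{"tx": 0.0008,"ty": -0.0002,"tz": -0.0013,"twist": -1.5,"claw": 1}]}}

```text
time_s: 26.78
tcp_pos: [491.3, 48.5, 179.8]
tcp_rot: [-3.07, -0.286, -0.31]
wrist_force: [-7.7, 3.6, 9.8]
finger_gap: 39.5
```

```bash
python3 -c "
from sock import *
st('s44',370,160,50,60,10)"
```

```text
t 26.7833 tcp [491.3  48.5 179.8] y0,l: 174.4 -461.8 gap 39.5
F [-7.7  3.6  9.8] T [0.46 1.23 0.3 ] tilt toward l 0.285, side -0.059, jaw az 73.4 deg, jaw rise -0.069
```

{"fn": "play_rows", "kwargs": {"increments": [{"tx": 0.0012,"ty": -0.0003,"tz": -0.002,"twist": 2,"claw": 1},{"tx": 0.0012,"ty": -0.0003,"tz": -0.002,"twist": -2,"claw": 1}]}}

```text
time_s: 27.05
tcp_pos: [491.4, 48.6, 179.8]
tcp_rot: [-3.072, -0.287, -0.309]
wrist_force: [-9.8, 4.2, 11.6]
finger_gap: 39.4
```

```bash
python3 -c "
from sock import *
st()"
```

```text
t 27.05 tcp [491.4  48.6 179.8] y0,l: 174.6 -461.9 gap 39.4
F [-9.8  4.2 11.6] T [0.8  1.71 0.4 ] tilt toward l 0.286, side -0.057, jaw az 73.4 deg, jaw rise -0.067
```

{"fn": "play_rows", "kwargs": {"increments": [{"tx": 0.0015,"ty": -0.0004,"tz": -0.0028,"twist": 0,"claw": 1},{"tx": 0.0015,"ty": -0.0004,"tz": -0.0028,"twist": 0,"claw": 1}]}}

```text
time_s: 27.22
tcp_pos: [491.4, 48.8, 179.6]
tcp_rot: [-3.074, -0.287, -0.308]
wrist_force: [-21.5, 0.2, 41.9]
finger_gap: 39.6
```

```bash
python3 -c "
from sock import *
st()"
```

```text
t 27.2167 tcp [491.4  48.8 179.6] y0,l: 174.8 -461.8 gap 39.6
F [-21.5   0.2  41.9] T [ 0.02  2.2  -0.28] tilt toward l 0.285, side -0.055, jaw az 73.5 deg, jaw rise -0.065
```

{"fn": "play_rows", "kwargs": {"increments": [{"tx": 0,"ty": 0,"tz": 0,"twist": 0,"claw": 1},{"tx": -0.0006,"ty": 0.0002,"tz": 0.001,"twist": 0,"claw": 1},{"tx": -0.0006,"ty": 0.0002,"tz": 0.001,"twist": 0,"claw": 1}]}}

```text
time_s: 27.47
tcp_pos: [489.4, 49.5, 182.8]
tcp_rot: [-3.074, -0.288, -0.307]
wrist_force: [5.9, -1.0, -11.4]
finger_gap: 39.1
```

```bash
python3 -c "
from sock import *
st()"
```

```text
t 27.4667 tcp [489.4  49.5 182.8] y0,l: 174.9 -459.7 gap 39.1
F [  5.9  -1.  -11.4] T [-0.06  0.07 -0.09] tilt toward l 0.286, side -0.055, jaw az 73.5 deg, jaw rise -0.065
```

{"fn": "play_rows", "kwargs": {"increments": [{"tx": 0.0008,"ty": -0.0002,"tz": -0.0013,"twist": 0,"claw": 1},{"tx": 0.0008,"ty": -0.0002,"tz": -0.0013,"twist": 0,"claw": 1},{"tx": 0.0008,"ty": -0.0002,"tz": -0.0013,"twist": 0,"claw": 1},{"tx": 0.001,"ty": -0.0003,"tz": -0.0017,"twist": 0,"claw": 1}]}}

```text
time_s: 27.8
tcp_pos: [491.4, 48.9, 179.6]
tcp_rot: [-3.076, -0.288, -0.306]
wrist_force: [-21.5, 0.5, 38.7]
finger_gap: 39.1
```

```bash
python3 -c "
from sock import *
st()"
```

```text
t 27.8 tcp [491.4  48.9 179.6] y0,l: 174.9 -461.8 gap 39.1
F [-21.5   0.5  38.7] T [ 0.19  2.17 -0.22] tilt toward l 0.286, side -0.054, jaw az 73.5 deg, jaw rise -0.063
```

{"fn": "play_rows", "kwargs": {"increments": [{"tx": 0.0003,"ty": 0,"tz": -0.0006,"twist": 0,"claw": -0.2},{"tx": 0,"ty": 0,"tz": 0,"twist": 0,"claw": -0.6},{"tx": 0,"ty": 0,"tz": 0,"twist": 0,"claw": -0.6},{"tx": 0,"ty": 0,"tz": 0,"twist": 0,"claw": -0.6},{"tx": -0.01,"ty": 0.002,"tz": 0.02,"twist": 0,"claw": -0.6},{"tx": -0.015,"ty": 0.004,"tz": 0.03,"twist": 0,"claw": -0.6},{"tx": -0.015,"ty": 0.004,"tz": 0.03,"twist": 0,"claw": -0.6},{"tx": -0.01,"ty": -0.038,"tz": 0,"twist": 0,"claw": -0.6},{"tx": -0.01,"ty": -0.038,"tz": 0,"twist": 0,"claw": -0.6},{"tx": -0.01,"ty": -0.038,"tz": 0,"twist": 0,"claw": -0.6},{"tx": -0.01,"ty": -0.038,"tz": 0,"twist": 0,"claw": -0.6},{"tx": 0,"ty": 0,"tz": 0,"twist": 0,"claw": -0.6}]}}

```text
time_s: 28.8
tcp_pos: [413.6, -91.4, 262.9]
tcp_rot: [-3.071, -0.294, -0.301]
wrist_force: [0.3, -0.4, -1.0]
finger_gap: 68.3
```

```bash
python3 fin.py f5; python3 -c "
from sock import *
C=cams()
a=cv2.imread('pics/f1scene.png');b=cv2.imread('pics/f5scene.png');c=cv2.imread('pics/f1top.png');d=cv2.imread('pics/f5top.png')
cv2.imwrite('pics/f6.png',cv2.resize(np.vstack([np.hstack([a[:560,:540],b[:560,:540]]),np.hstack([c[200:,:540],d[200:,:540]])]),None,fx=.62,fy=.62))
cv2.imwrite('pics/f6all.png',C['top']['color'][:,:,::-1])"
```

```text
t 28.8 tcp [413.6 -91.4 262.9] y0,l: 19.2 -423.1 gap 68.3
F [ 0.3 -0.4 -1. ] T [0.03 0.31 0.03] tilt toward l 0.291, side -0.059, jaw az 73.9 deg, jaw rise -0.067
```

View pics/f6.png

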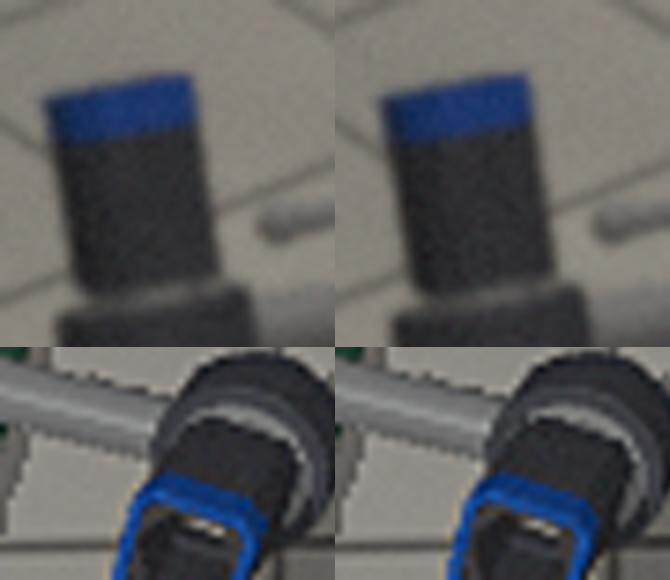

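View pics/f6all.png

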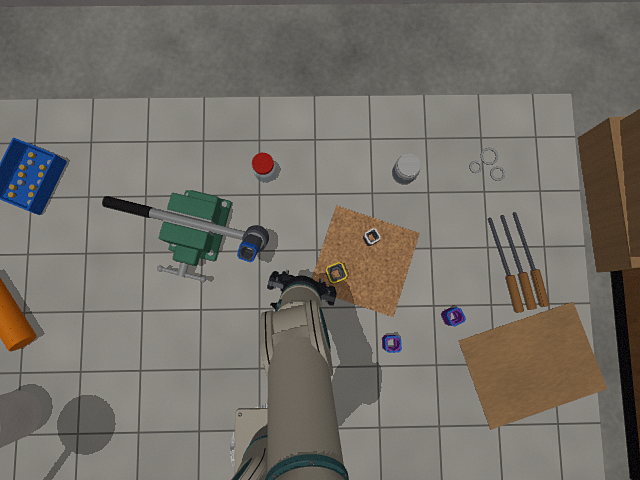

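```bash
python3 -c "
from plant import robot
print(robot.hand_in()); print(robot.sense()['time_s'])"
```

```text
the job is handed in; nothing more can be done
None
the job is handed in; nothing more can be done
```

The blue socket is on the ratchet drive, released, and appears to be fully home, and I handed the job in at about 29 s of the 72 s allowed. No verdict is reported.

**What I did**
- I gripped the square drive with the fingers and turned it in two passes until it was nearly square to the ratchet. The camera put it about 4° off.
- I then picked up the blue socket and leaned it to about 0.6 rad against the far side of the ratchet head.
- I slid it onto the drive, pushed it past the ball, released it and backed away.

**Last checks**
- **Stop:** three separate pushes ended at a hard stop. The second and third used fresh grips, at about 35 N and 50 N. In that last grip I also tested by pulling: the socket came up about 3.8 mm and then resisted at about 9 N, which matches the ball at the edge of its groove. I pushed it back to the same stop and let go.
- **Other objects:** the other two sockets, the can and the jar look unmoved in the final top picture. The gripper was clear of everything.

**What disagreed or came close**
- **Camera height:** the camera fit put the mouth about 2.5 mm above the root, with an uncertainty of 1 to 2 mm. One rough comparison in the top view suggested 4 to 5 mm. The limit is 4 mm, and I trusted the hard stop and the pull test over the images.
- **Peak push:** one early push was too hard. The wrist read about 96 N, which puts the force along the drive at roughly 98 N against the 100 N limit. I only have the readings at the end of each move, so a brief higher peak cannot be ruled out.

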